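# Load the numbered blank rack in order, feeling for each pocket's floor

### The arm

A 6-joint arm with a two-finger parallel gripper is mounted at the origin on the work surface. World frame = base frame: x ahead of the robot, y to its left, z up, the work surface at z = 0. Lengths are in m, angles in degrees, forces in N, time in s.
With the tool pointing down it reaches from about 0.375 to 0.9 m from the base axis. Payload 3.1 kg.
Tool frame: the origin (TCP) lies at the very end of the fingers, on their centre line; the grasp point (between the pads) lies 19 mm behind it (bot.grip_point_offset is the distance from the TCP to the grasp point, in m); z points along the fingers, x is the direction in which the jaws open and shut, and the axes are right-handed (so a half turn about z gives the same grasp; the last joint's range is limited). The gripper opens to 87 mm and grips with 3 to 60 N. Pads are 19 mm wide; open, the fingers measure 117 mm over their backs; the gripper's body (75 mm by 190 mm) begins 51 mm behind the grasp point.
Start: joints at [-81.446, 30.224, 82.088, -0, 67.689, -10.227], TCP at [0.201, -0.592, 0.223] pointing down, gripper open.
Joint ranges: [-176.69, 176.69], [-43.24, 126.21], [12.49, 139.97], [-82, 262], [0, 151.66], [-163.58, 163.58]. Speed limits (degrees/s): [159.86, 159.86, 180, 180, 180, 180].

### API

Orientations are given as a 3x3 rotation matrix whose columns are the frame's x, y, z axes.
In Python, from rig import bot, capture, recognise, place_of gives the robot as it stands.
- The arm moves only by the tool send_rows, never from a script. Its argument "motion" is a list of rows, each a list of 2 entries, a list of its own where there are three numbers: the shift along the tool's x, y, z in mm, then the turn about the tool's z in rad. A call has exactly 5 rows; each row shifts and turns the pose as measured when the row begins, along the tool's axes as they then stand; what a row does not reach is not made up. A row lasts 1/12 s, in which the tool goes at most 41.7 mm and 7.16 degrees, less where a joint would pass 70% of its speed; a pose out of reach is approached as far as the arm can. A call with a gripper value outside its range is refused whole. "gripper" is the closure, from 0 (fully open) to 1 (shut), set as the call begins (left out, the last holds). The fingers move at their own pace and stop on an object; the grip force is fixed at half the most. Time passes only in rows, so rows that do not move let the fingers close, or fill a call up. It gives the time, the measured TCP pose, the force and the opening at its end, in the units of the state.
- bot.read_state(): the state, without advancing time (a new reading comes with each control period).
- capture(name): name is "side" or "top" or "wrist"; returns a dict with "image" (480x640x3 uint8, blue, green, red), "fx", "fy", "cx", "cy" (pixels), "dist_coeffs" ([k1, k2, p1, p2, k3] as OpenCV has them; the pictures are not rectified), "rvec" (rotation vector, rad) and "tvec" (3), from world to camera coordinates, as OpenCV has them. Camera axes: x right, y down, z forward; pixel columns grow to the right and rows downward; lengths in m; the calibration is good to about 2 mm. A picture is of the moment at which its call begins. There is no depth.
- bot.hand_in(): hands the job in, once; it reports no verdict.
Trained networks look in the newest picture that a camera, given by its name, has taken for a name from the list of things; names that differ only in an ending like _2 or _b are one class to them, and where a whole thing is asked for, a point or a joint stands for the part that bears it (a point fixed in the world has none). Each returns a list of dicts, best first, with "p" (0 to 1); they miss things now and then, are a little off and sometimes report something else, mostly with a low value. They report only what shows in the picture. A call takes as long as a camera call. They do not tell look-alikes from the thing itself.
- recognise(camera, target): "xy" ([column, row] in pixels, amid what is visible of it).
- place_of(camera, target): "xy" ([column, row] in pixels: a listed point, or the origin of a listed thing).
The state is a dict: "time_s": time; "joint_positions": joint angles; "qvel": joint speeds; "tau": joint torques, N m; "position": TCP position; "tcp_rot": TCP orientation; "force": force on the tool from outside, world axes, zero at the start; "moment": the same for the moment, N m; "opening": opening from 0.0 (shut) to 1.0 (fully open).
Only numpy, scipy, OpenCV 4.12 (cv2) and the standard library are available. Lean on these libraries where they do the work, as an engineer would, in place of code of your own. Each camera call takes 0.05 s, during which the arm holds its last target.

### The job

Load the three upright soapstone blanks into the numbered rack, strictly in order and letting go of each before the next: the arched one into pocket one (one nail head), then the gabled one into pocket two, then the square-topped one into pocket three. Soapstone chips easily and the floor of each pocket lies at a different depth, hidden under a light dust board that sinks with the blank, so lower each blank gently until you feel it land, never dropping it the last stretch or pressing it hard, and leave it standing upright and released. Leave the other things on the bench where they are.

Things in the scene. Friction and masses are not known exactly. Their poses are not given: they have to be found in the camera images.
- arch_c (a point): Pink soapstone blank standing on end, 36 mm thick (x), 62 mm wide (y), 140 mm tall (z), 0.65 to 0.98 kg; its top is a half round, arched across the width (straight sides up to 109 mm). Origin: its centre, 70 mm above its foot. Flat parallel faces 36 mm apart; take it by the upper third (105 to 115 mm above the foot, mid-width) so the fingers stay above the pocket's rim.
- gable_c (a point): Pink soapstone blank standing on end, 36 mm thick (x), 62 mm wide (y), 140 mm tall (z), 0.65 to 0.98 kg; its top is a pointed gable, like a roof (straight sides up to 109 mm, the ridge at 140 mm). Origin: its centre, 70 mm above its foot. Flat parallel faces 36 mm apart; take it by the upper third (105 to 115 mm above the foot, mid-width) so the fingers stay above the pocket's rim.
- square_c (a point): Pink soapstone blank standing on end, 36 mm thick (x), 62 mm wide (y), 140 mm tall (z), 0.65 to 0.98 kg; its top is flat, with square corners. Origin: its centre, 70 mm above its foot. Flat parallel faces 36 mm apart; take it by the upper third (105 to 115 mm above the foot, mid-width) so the fingers stay above the pocket's rim.
- pocket1_mouth (a point): Centre of the mouth of pocket number 1, level with its rim; z up, x across the short side, towards the ledge with one nail head, y along the long side. The mouth is 50 mm (x) by 76 mm (y). 8 mm below the rim lies a loose dust board that hides the inside and sinks with 0.5 to 1 N; the real floor is under it.
- pocket2_mouth (a point): Centre of the mouth of pocket number 2, level with its rim; z up, x across the short side, towards the ledge with two nail heads, y along the long side. The mouth is 50 mm (x) by 76 mm (y). 8 mm below the rim lies a loose dust board that hides the inside and sinks with 0.5 to 1 N; the real floor is under it.
- pocket3_mouth (a point): Centre of the mouth of pocket number 3, level with its rim; z up, x across the short side, towards the ledge with three nail heads, y along the long side. The mouth is 50 mm (x) by 76 mm (y). 8 mm below the rim lies a loose dust board that hides the inside and sinks with 0.5 to 1 N; the real floor is under it.
- arch: The same arch blank, given at the middle of its foot.
- gable: The same gable blank, given at the middle of its foot.
- square: The same square blank, given at the middle of its foot.
- pocket1: Fixed wooden box of pocket 1: 66 by 92 mm outside, walls 8 mm, 92 mm high, a 28 mm ledge on its +x side bears 1 iron nail head(s). Origin: middle of its underside, 12 mm above the bench. Boxes stand 105 mm apart along y in any order. Hidden floor: 22 to 66 mm below the rim, differs each time and must be felt; it gives 1 mm per 2.5 N, 14 mm at most.
- pocket2: Fixed wooden box of pocket 2: 66 by 92 mm outside, walls 8 mm, 92 mm high, a 28 mm ledge on its +x side bears 2 iron nail head(s). Origin: middle of its underside, 12 mm above the bench. Boxes stand 105 mm apart along y in any order. Hidden floor: 22 to 66 mm below the rim, differs each time and must be felt; it gives 1 mm per 2.5 N, 14 mm at most.
- pocket3: Fixed wooden box of pocket 3: 66 by 92 mm outside, walls 8 mm, 92 mm high, a 28 mm ledge on its +x side bears 3 iron nail head(s). Origin: middle of its underside, 12 mm above the bench. Boxes stand 105 mm apart along y in any order. Hidden floor: 22 to 66 mm below the rim, differs each time and must be felt; it gives 1 mm per 2.5 N, 14 mm at most.
- elephant: Bystander: roughed-out pink soapstone elephant blank, about 135 x 50 mm, 87 mm high. Origin under its middle.
- slate: Bystander: grey slate sanding block lying flat, 100 x 60 x 28 mm high. Origin under its middle.
- rasp: Bystander: steel rasp with ash handle lying flat, 213 mm long along its x (-93 to +120 mm from the origin), 23 mm high.
- tin: Bystander: small green enamel tin, 64 mm across, 55 mm high. Origin under its middle.
- mallet: Bystander: wooden carver's mallet lying down, 200 mm long along its x (-100 to +100 mm from the origin), head 60 x 95 x 50 mm high at its +x end.
- offcut: Bystander: stone offcut, 70 x 50 mm, 52 mm high. Origin under its middle.
Mind the look-alikes: they are no part of the job. Leave any purple look-alike of the arch alone.

How it is judged (in metres and radians):
On the way, in this order (a step that is already met when the one before it is completed fails the run):
1. the arch blank stands released in pocket one (horizontal distance between arch_c and pocket1_mouth below 0.016 m and z of arch_c in the frame of pocket1_mouth below 0.055 m and angle between arch_c's own z axis and vertical below 0.15 rad and contact force between the fingers and arch below 0.2 N and linear speed of arch below 0.03 m/s), for 0.2 s.
2. the gable blank stands released in pocket two (horizontal distance between gable_c and pocket2_mouth below 0.016 m and z of gable_c in the frame of pocket2_mouth below 0.055 m and angle between gable_c's own z axis and vertical below 0.15 rad and contact force between the fingers and gable below 0.2 N and linear speed of gable below 0.03 m/s), for 0.2 s.
3. the square blank stands released in pocket three (horizontal distance between square_c and pocket3_mouth below 0.016 m and z of square_c in the frame of pocket3_mouth below 0.055 m and angle between square_c's own z axis and vertical below 0.15 rad and contact force between the fingers and square below 0.2 N and linear speed of square below 0.03 m/s), for 0.2 s.
At the end, for the whole second after the job is handed in: The arched blank stands in pocket one, the gabled in pocket two and the square-topped in pocket three: each within 16 mm of the pocket's middle, its foot at least 15 mm below the rim, upright within 0.15 rad, released and still (all of step 1 and all of step 2 and all of step 3); the robot touches nothing.
It fails at once if a blank is dropped or rammed: faster than 0.25 m/s with its foot inside its pocket ((horizontal distance between arch_c and pocket1_mouth below 0.02 m and z of arch_c in the frame of pocket1_mouth below 0.065 m and linear speed of arch above 0.25 m/s) or (horizontal distance between gable_c and pocket2_mouth below 0.02 m and z of gable_c in the frame of pocket2_mouth below 0.065 m and linear speed of gable above 0.25 m/s) or (horizontal distance between square_c and pocket3_mouth below 0.02 m and z of square_c in the frame of pocket3_mouth below 0.065 m and linear speed of square above 0.25 m/s)).
It fails at once if a blank is pressed against its pocket or the floor in it with more than 20 N (contact force between arch and pocket1 above 20 N or contact force between gable and pocket2 above 20 N or contact force between square and pocket3 above 20 N).
It fails at once if another thing on the bench is moved more than 40 mm (distance of any of elephant, slate, rasp, tin, mallet, offcut from where it was at the start of the episode above 0.04 m).
It also fails if it takes over 69 s, if anything falls off the work surface, if the arm or the gripper's body presses on something with over 40 N, if the wrist force passes 120 N, or if a joint passes its speed limit or range.

## Working session

There is one attempt and no reset: what is moved stays moved. The work goes in short steps, Python scripts to look and compute and a tool call to move; the robot and the scene stay as the last step left them, time stands still between calls to the robot, and variables do not carry over. Pictures are saved under pics/ and viewed, and the job is handed in when it is done.

Besides the shell and the picture viewer there is one more tool, called after "Call:" by a JSON object that holds its "method" and its "body". send_rows: Moves the arm, as the interface text tells. Its arguments: {"type":"object","properties":{"motion":{"type":"array","items":{"type":"array"}},"gripper":{"type":"number"}},"required":["motion"]}

```bash
mkdir -p pics; ls
python3 - <<'E'
from rig import bot,capture,recognise,place_of
import cv2
for n in ("top","side","wrist"):
    c=capture(n); cv2.imwrite(f"pics/{n}0.png",c["image"])
    print(n,c["fx"],c["fy"],c["cx"],c["cy"],c["dist_coeffs"],c["rvec"],c["tvec"])
    for t in ["arch_c","gable_c","square_c","pocket1_mouth","pocket2_mouth","pocket3_mouth","arch","gable","square"]:
        if n!="wrist": print(n,t,[([round(float(v),1) for v in d["xy"]],round(float(d["p"]),2)) for d in place_of(n,t)[:4]])
s=bot.read_state(); print(s)
E
```

```text
pics
top 604.6112203366724 604.6112203366724 314.21361813638447 234.55178172386437 [-0.0485872  0.         0.         0.         0.       ] [ 2.14090695 -2.20109107  0.07889717] [0.04972907 0.54478764 1.15426041]
top arch_c [([256.4, 178.8], 0.93), ([128.2, 267.6], 0.93), ([134.5, 266.2], 0.85), ([244.9, 120.8], 0.82)]
top gable_c [([283.2, 288.2], 0.98), ([286.3, 288.9], 0.78)]
top square_c [([179.9, 264.9], 0.93), ([189.5, 268.7], 0.92), ([167.3, 195.1], 0.44)]
top pocket1_mouth [([455.6, 233.5], 0.78)]
top pocket2_mouth [([276.9, 239.5], 0.73), ([510.6, 246.9], 0.58), ([399.1, 225.3], 0.32)]
top pocket3_mouth [([398.5, 223.3], 0.74), ([369.8, 331.1], 0.57), ([454.6, 236.1], 0.3)]
top arch [([256.4, 178.8], 0.93), ([128.2, 267.6], 0.93), ([134.5, 266.2], 0.85), ([244.9, 120.8], 0.82)]
top gable [([283.2, 288.2], 0.98), ([286.3, 288.9], 0.78)]
top square [([179.9, 264.9], 0.93), ([189.5, 268.7], 0.92), ([167.3, 195.1], 0.44)]
side 481.3736664247854 481.3736664247854 312.4095484330993 230.31579742463038 [-0.05655653  0.          0.          0.          0.        ] [ 0.40284707 -2.812
[... 1017 characters left out ...]
.20868880e+01,  8.56687687e-04,
        6.76897765e+01, -1.02281749e+01]), 'qvel': array([ 0.00350279,  0.06401036, -0.0108593 , -0.07056459,  0.02382222,
        0.07135862]), 'tau': array([-5.52554102e-04, -4.40029156e+01, -1.76988459e+01,  6.33166032e-02,
        5.05280436e-02, -1.78115340e-05]), 'position': array([ 0.201237  , -0.59169907,  0.22256036]), 'tcp_rot': array([[ 3.21941247e-01, -9.46759649e-01,  1.50379387e-05],
       [-9.46759649e-01, -3.21941247e-01, -6.97958044e-06],
       [ 1.14493179e-05, -1.19902988e-05, -1.00000000e+00]]), 'force': array([ 0.21421546, -0.49243245, -0.21803113]), 'moment': array([-0.01406006,  0.02592311, -0.03833584]), 'opening': 0.9992444750161972}
```

View pics/top0.png

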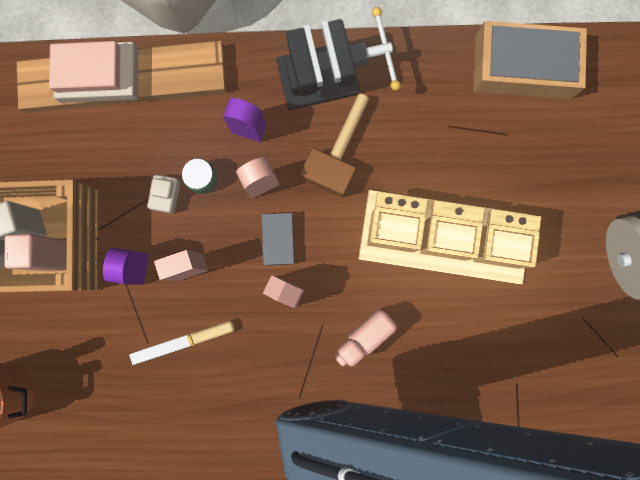

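View pics/side0.png

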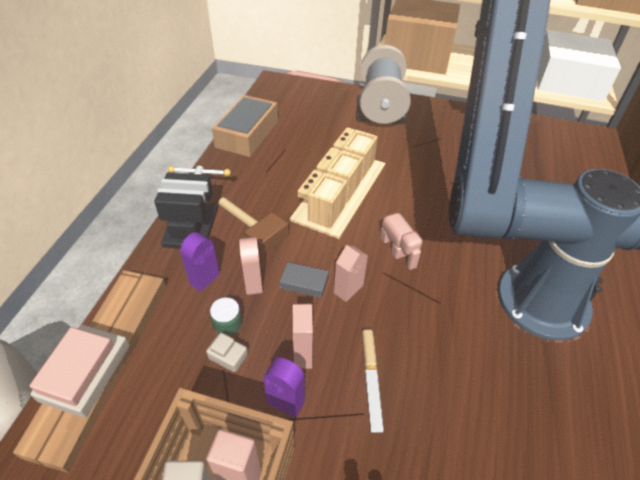

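View pics/wrist0.png

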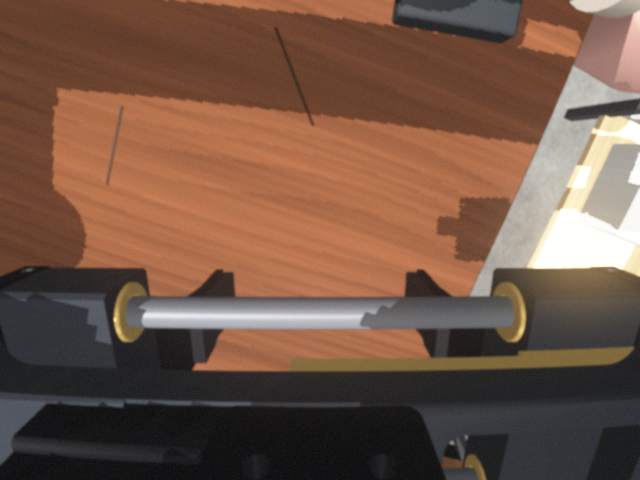

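Run:
```python
import cv2,numpy as np
t=cv2.imread("pics/top0.png");s=cv2.imread("pics/side0.png")
a=cv2.resize(t[150:310,140:310],None,fx=4,fy=4,interpolation=cv2.INTER_CUBIC)[:600]
b=cv2.resize(t[180:290,350:550],None,fx=4,fy=4,interpolation=cv2.INTER_CUBIC)
c=cv2.resize(s[215:375,230:380],None,fx=3.7,fy=3.7,interpolation=cv2.INTER_CUBIC)
d=cv2.resize(s[120:240,285:395],None,fx=5,fy=5,interpolation=cv2.INTER_CUBIC)
for n,i in zip("abcd",(a,b,c,d)): cv2.imwrite(f"pics/crop_{n}.png",i)
```

```text
(no output)
```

View pics/crop_a.png

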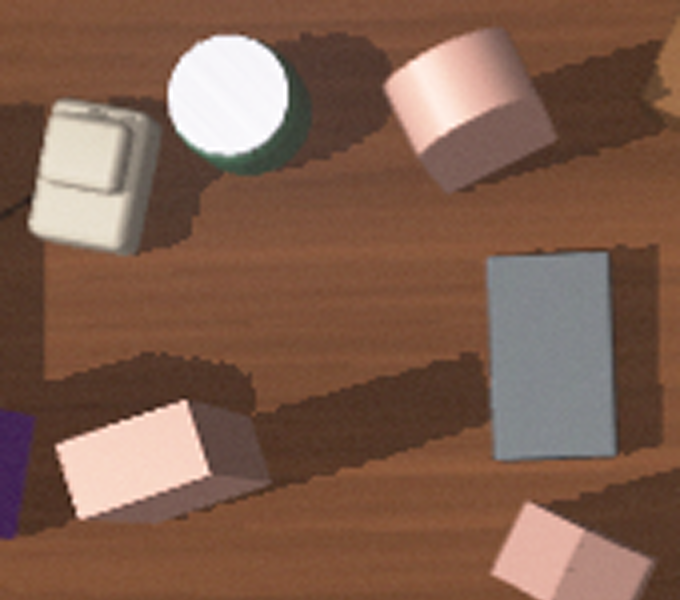

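View pics/crop_b.png

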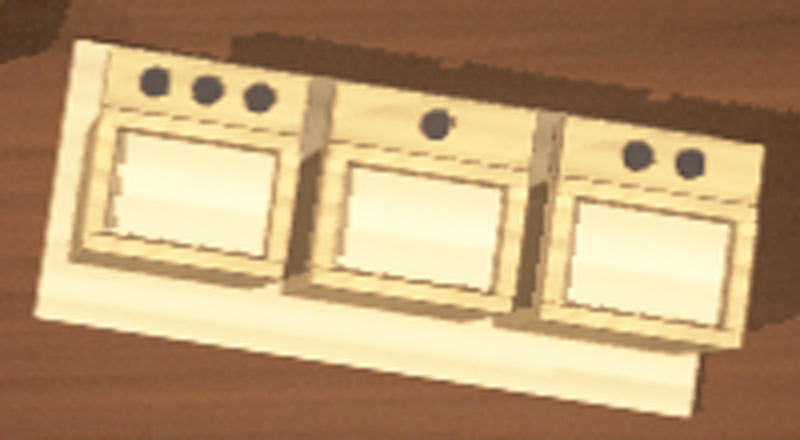

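View pics/crop_c.png

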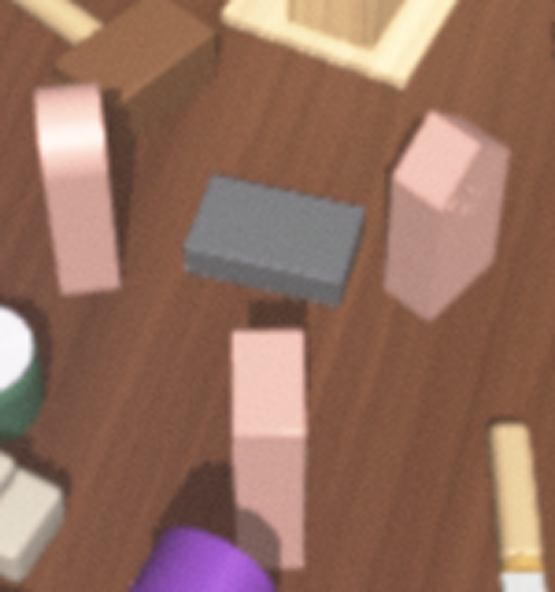

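View pics/crop_d.png

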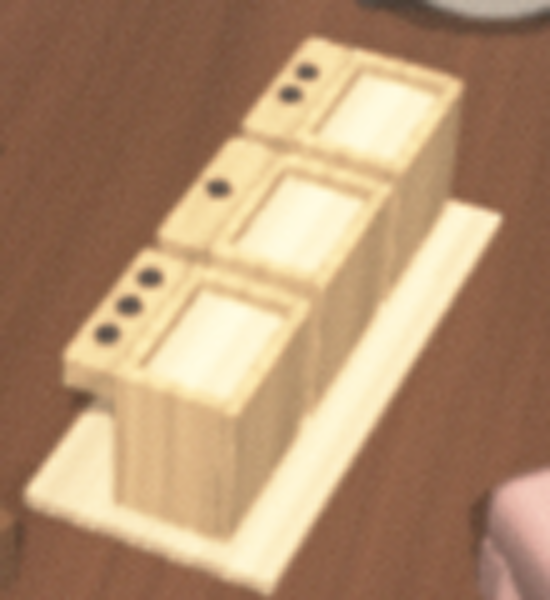

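```bash
cat > h.py <<'E'
import cv2,numpy as np
from scipy.optimize import minimize
CAM={"top":(604.6112203366724,314.21361813638447,234.55178172386437,-0.0485872,[ 2.14090695,-2.20109107,0.07889717],[0.04972907,0.54478764,1.15426041]),
"side":(481.3736664247854,312.4095484330993,230.31579742463038,-0.05655653,[0.40284707,-2.81224968,1.11183713],[0.52689564,0.15811083,1.08755106])}
def proj(c,P):
    f,cx,cy,k,r,t=CAM[c]
    return cv2.projectPoints(np.float64(P).reshape(-1,1,3),np.float64(r),np.float64(t),np.float64([[f,0,cx],[0,f,cy],[0,0,1]]),np.float64([k,0,0,0,0]))[0][:,0]
def backproj(c,uv,z):
    f,cx,cy,k,r,t=CAM[c]
    n=cv2.undistortPoints(np.float64(uv).reshape(-1,1,2),np.float64([[f,0,cx],[0,f,cy],[0,0,1]]),np.float64([k,0,0,0,0]))[:,0]
    R=cv2.Rodrigues(np.float64(r))[0]; o=-R.T@np.float64(t); d=np.c_[n,np.ones(len(n))]@R
    return o+d*((z-o[2])/d[:,2])[:,None]
def shape(kind):
    if kind=="square": pr=[(-31,0),(31,0),(31,140),(-31,140)]
    elif kind=="gable": pr=[(-31,0),(31,0),(31,109),(0,140),(-31,109)]
    else: pr=[(-31,0),(31,0)]+[(31*np.cos(a),109+31*np.sin(a)) for a in np.linspace(0,np.pi,25)]
    return np.array([(s*18,y,z) for s in(-1,1) for y,z in pr])/1000.
def place(S,x,y,yaw,z=0):
    c,s=np.cos(yaw),np.sin(yaw)
    return S@np.array([[c,-s,0],[s,c,0],[0,0,1]]).T+[x,y,z]
E
python3 - <<'E'
from h import *
for c in CAM:
    im=cv2.imread(f"pics/{c}0.png"); h=cv2.cvtColor(cv2.GaussianBlur(im,(3,3),0),cv2.COLOR_BGR2HSV)
    m=((h[...,1]<112)&(h[...,2]>60)).astype(np.uint8)*255
    cv2.imwrite(f"pics/m_{c}.png",m)
for n,u,z in [("arch",(257,178),.1),("gable",(283,290),.1),("square",(176,264),.12)]: print(n,backproj("top",[u],z))
E
```

```text
arch [[0.64679021 0.1361309  0.1       ]]
gable [[0.44030136 0.0928911  0.1       ]]
square [[0.49173533 0.28243838 0.12      ]]
```

View pics/m_top.png

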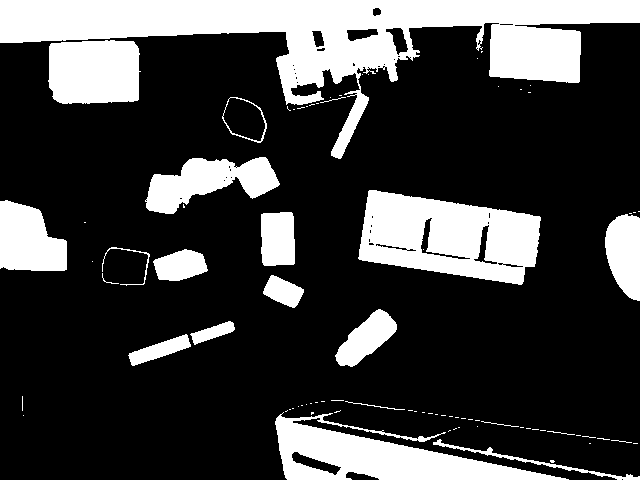

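View pics/m_side.png

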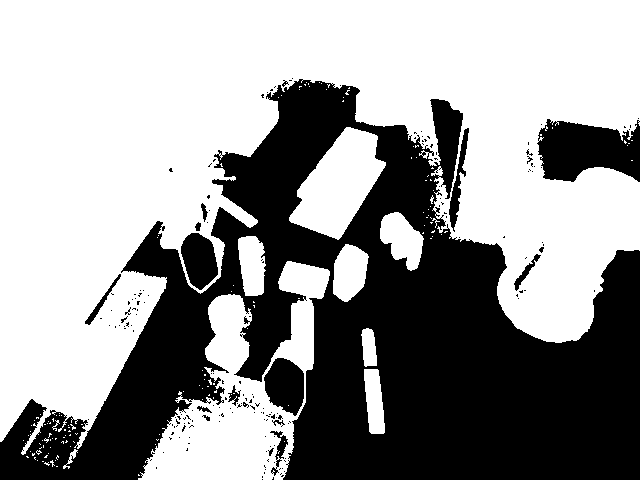

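```bash
cat > fit.py <<'E'
from h import *
init={"arch":(.647,.136),"gable":(.44,.093),"square":(.492,.282)}
ims={c:cv2.imread(f"pics/{c}0.png") for c in CAM}
thr={"top":112,"side":100}
M={};V={}
for c,im in ims.items():
    h=cv2.cvtColor(cv2.GaussianBlur(im,(3,3),0),cv2.COLOR_BGR2HSV)
    M[c]=((h[...,1]<thr[c])&(h[...,2]>60)&(h[...,0].astype(int)<200)).astype(np.float32)
    pur=((h[...,0]>118)&(h[...,0]<160)&(h[...,1]>110)).astype(np.uint8)
    V[c]=1-cv2.dilate(pur,np.ones((7,7))).astype(np.float32)
def render(c,P,box):
    x0,y0,w,hh=box; k=6
    q=((proj(c,P)-[x0,y0]+.5)*k).astype(np.float32)
    m=np.zeros((hh*k,w*k),np.uint8); cv2.fillConvexPoly(m,np.round(cv2.convexHull(q)[:,0]).astype(np.int32),255)
    return cv2.resize(m,(w,hh),interpolation=cv2.INTER_AREA)/255.
def fit(kind,cams=("top","side")):
    S=shape(kind); x0,y0=init[kind]; box={}; cen=np.array([[x0,y0,.07]])
    for c in cams:
        u=proj(c,place(S,x0,y0,0)); a=u.min(0)-14; b=u.max(0)+14
        box[c]=(int(a[0]),int(a[1]),int(b[0]-a[0]),int(b[1]-a[1]))
    comp={}
    for c in cams:
        x,y,w,h=box[c]; sub=M[c][y:y+h,x:x+w].astype(np.uint8)
        n,l=cv2.connectedComponents(sub); uc=proj(c,cen)[0]-[x,y]; comp[c]=(l==l[int(uc[1]),int(uc[0])]).astype(float)
    def cost(p):
        e=0
        P=place(S,*p)
        for c in cams:
            x,y,w,h=box[c]; e+=(np.abs(render(c,P,box[c])-comp[c])*V[c][y:y+h,x:x+w]).sum()
        return e
    best=None
    for yaw in np.radians(np.arange(-90,90,15)):
        r=minimize(cost,[x0,y0,yaw],method="Nelder-Mead",options=dict(initial_simplex=[[x0,y0,yaw],[x0+.012,y0,yaw],[x0,y0+.012,yaw],[x0,y0,yaw+.15]],xatol=1e-4,fatol=.1))
        if best is None or r.fun<best.fun: best=r
    return best
if __name__=="__main__":
    out={c:im.copy() for c,im in ims.items()}
    big={c:cv2.resize(i,None,fx=4,fy=4,interpolation=cv2.INTER_CUBIC) for c,i in ims.items()}
    for k in init:
        for cams in (("top",),("side",),("top","side")):
            r=fit(k,cams); print(k,cams,r.x[:2].round(4),np.degrees(r.x[2]).round(1),round(r.fun,1))
        for c in CAM:
            q=proj(c,place(shape(k),*r.x)); n=len(q)//2
            for s in (q[:n],q[n:]): cv2.polylines(big[c],[np.round((s+.5)*4).astype(int)],True,(0,255,0),1)
    cv2.imwrite("pics/fit_top.png",big["top"][600:1240,560:1240]); cv2.imwrite("pics/fit_side.png",big["side"][880:1480,920:1520])
E
python3 fit.py
```

```text
arch ('top',) [0.6539 0.1389] -154.7 296.5
arch ('side',) [0.65   0.1411] 20.2 82.0
arch ('top', 'side') [0.6528 0.1396] 32.3 443.5
gable ('top',) [0.4383 0.0943] -26.9 33.6
gable ('side',) [0.4359 0.0966] -30.3 59.2
gable ('top', 'side') [0.4375 0.0947] 151.8 155.5
square ('top',) [0.4909 0.2844] 17.2 48.4
square ('side',) [0.489  0.2846] 21.4 114.5
square ('top', 'side') [0.4901 0.284 ] -162.2 216.4
```

View pics/fit_top.png

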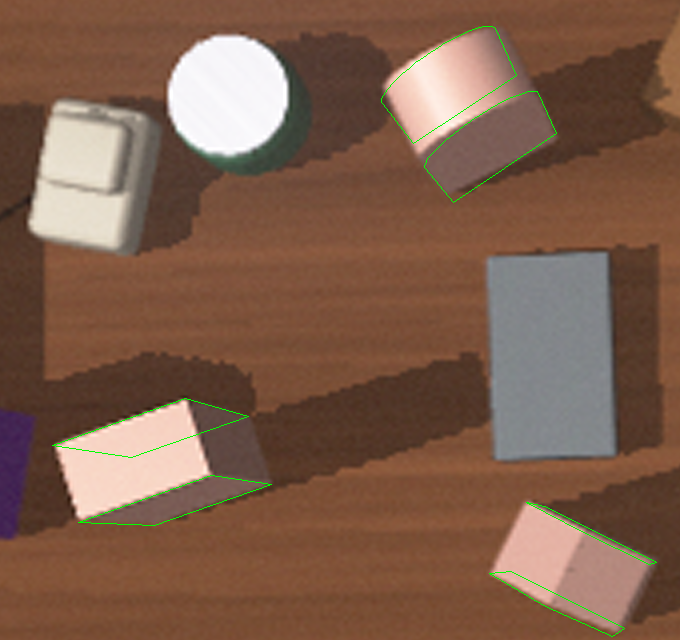

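View pics/fit_side.png

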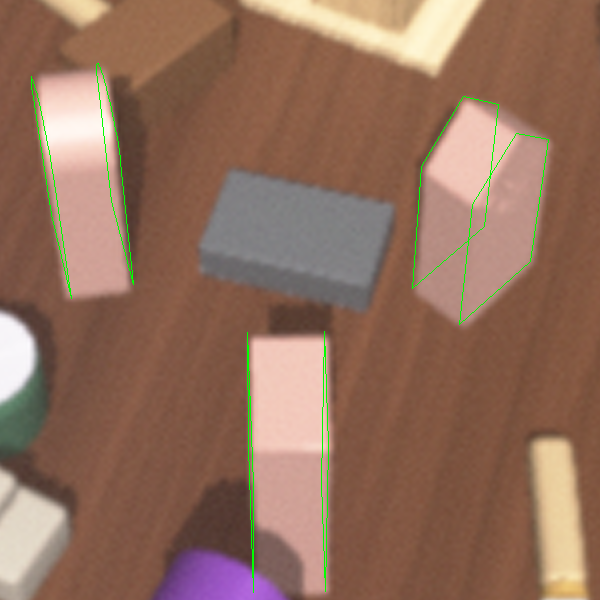

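Run:
```python
import fit; from fit import *
im=ims["top"]; h=cv2.cvtColor(im,cv2.COLOR_BGR2HSV)
print("dark face",h[187,258:272:4],"shadow",h[172,284],h[165,227])
V["top"][:, :235]=0
for t in (80,90,100,106):
    hb=cv2.cvtColor(cv2.GaussianBlur(im,(3,3),0),cv2.COLOR_BGR2HSV)
    M["top"]=((hb[...,1]<t)&(hb[...,2]>60)).astype(np.float32); M["top"][:, :236]=0
    r=fit.fit("arch",("top",)); print(t,r.x[:2].round(4),np.degrees(r.x[2]),r.fun)
```

```text
dark face [[  6  73 122]
 [  5  78 121]
 [  5  82 122]
 [  6  78 124]] shadow [ 11 134  80] [  9 110  81]Traceback (most recent call last):
  File "<stdin>", line 8, in <module>
AttributeError: 'function' object has no attribute 'fit'
```

```bash
cat > rack.py <<'E'
from h import *
import sys
def model(x,y,yaw,dz=0):
    segs=[]
    def sq(cx,cy,hx,hy,z): return [(cx-hx,cy-hy,z),(cx+hx,cy-hy,z),(cx+hx,cy+hy,z),(cx-hx,cy+hy,z)]
    L=[]
    for i in (1,0,-1):
        L.append(sq(0,i*.105,.025,.038,.104)); L.append(sq(0,i*.105,.033,.046,.104)); L.append(sq(0,i*.105,.033,.046,.012))
    return [place(np.array(s),x,y,yaw) for s in L]
# initial from clicks of pocket mouth corners in crop_b (x4, origin 350,180)
cl={(3):[(118,128),(278,150),(265,257),(103,235)],(1):[(348,158),(508,183),(494,293),(335,268)],(2):[(577,197),(735,222),(722,328),(563,305)]}
pts=[]
for k in cl:
    P=backproj("top",[((u+.5)/4+350-.5,(v+.5)/4+180-.5) for u,v in cl[k]],.104)
    pts.append(P); print(k,P.mean(0).round(4),np.linalg.norm(P[1]-P[0]).round(3),np.linalg.norm(P[2]-P[1]).round(3))
c=np.array([p.mean(0) for p in pts]); d=c[2]-c[0]
yaw=np.arctan2(d[0],-d[1]); x,y=c.mean(0)[:2]
if len(sys.argv)>1: x,y,yaw=map(float,sys.argv[1:4])
print(x,y,np.degrees(yaw),np.linalg.norm(d))
for cam,(x0,y0,w,h,k) in {"top":(350,180,200,110,4),"side":(285,120,110,120,5)}.items():
    im=cv2.imread(f"pics/{cam}0.png"); b=cv2.resize(im[y0:y0+h,x0:x0+w],None,fx=k,fy=k,interpolation=cv2.INTER_CUBIC)
    for s in model(x,y,yaw): cv2.polylines(b,[np.round((proj(cam,s)-[x0,y0]+.5)*k-.5).astype(int)],True,(0,160,0),1)
    cv2.imwrite(f"pics/rack_{cam}.png",b)
E
python3 rack.py
```

```text
3 [ 0.5472 -0.1176  0.104 ] 0.073 0.049
1 [ 0.5292 -0.2214  0.104 ] 0.074 0.051
2 [ 0.5092 -0.3243  0.104 ] 0.073 0.049
0.5285443458120448 -0.22108586435426256 -10.407591289280585 0.2101541672792644
```

View pics/rack_top.png

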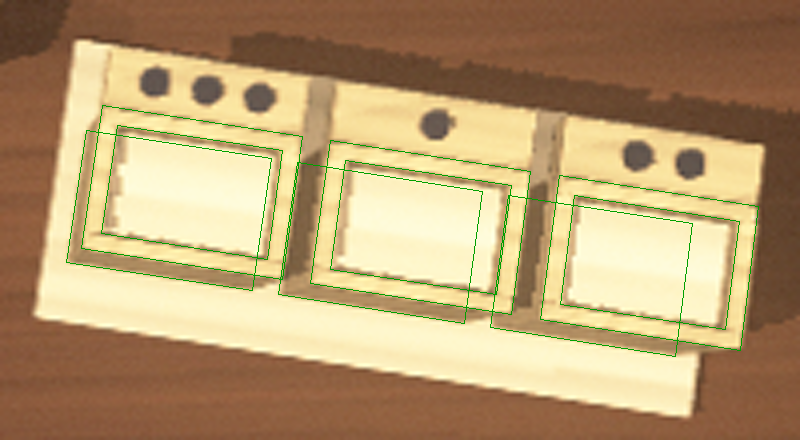

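View pics/rack_side.png

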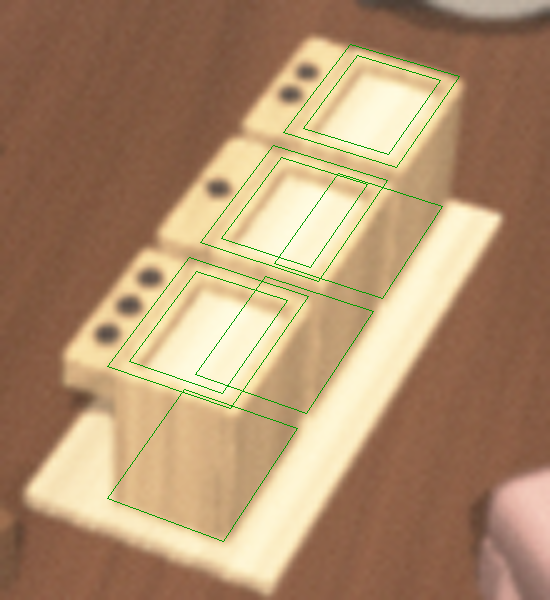

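```bash
python3 - <<'E'
import fit as F; from h import *
im=F.ims["top"]; hb=cv2.cvtColor(cv2.GaussianBlur(im,(3,3),0),cv2.COLOR_BGR2HSV)
for t in (90,100,106):
    F.M["top"]=((hb[...,1]<t)&(hb[...,2]>60)).astype(np.float32); F.M["top"][:, :236]=0
    for k in F.init:
        if k=="square": continue
        r=F.fit(k,("top",)); print(t,k,r.x[:2].round(4),np.degrees(r.x[2]).round(1),r.fun)
E
cat > plan.py <<'E'
import sys,math
from rig import bot
import numpy as np
def plan(tx,ty,tz,tyaw=None,step=40,turn=0.12,nmax=40):
    s=bot.read_state(); p=np.array(s["position"]); R=np.array(s["tcp_rot"]); y=math.atan2(R[1,0],R[0,0])
    print("t %.2f pos %s yaw %.1f F %s open %.3f tilt %.4f"%(s["time_s"],p.round(4),math.degrees(y),s["force"].round(2),s["opening"],R[2,2]))
    d=np.array([tx,ty,tz])-p; dy=0 if tyaw is None else (math.radians(tyaw)-y+math.pi/2)%math.pi-math.pi/2
    n=max(math.ceil(np.linalg.norm(d)*1000/step),math.ceil(abs(dy)/turn),1); n=-(-n//5)*5
    for i in range(n):
        a=y+dy*i/n; v=d*1000/n
        print([[round(v[0]*math.cos(a)+v[1]*math.sin(a),1),round(v[0]*math.sin(a)-v[1]*math.cos(a),1),round(-v[2],1)],round(dy/n,3)],end="," if i%5<4 else "\n")
if __name__=="__main__": plan(*map(float,sys.argv[1:]))
E
python3 plan.py .652 .139 .24 25
```

```text
90 arch [0.6542 0.1389] -155.5 56.93333333333334
90 gable [0.4386 0.0942] -26.0 56.65098039215685
100 arch [0.654  0.1389] 25.1 39.062745098039215
100 gable [0.4383 0.0943] -26.7 30.937254901960788
106 arch [0.6542 0.1389] 25.2 50.56862745098039
106 gable [0.4385 0.094 ] -25.9 29.082352941176474
t 1.05 pos [ 0.2012 -0.5917  0.2226] yaw -71.2 F [ 0.21 -0.49 -0.22] open 0.999 tilt -1.0000
[[np.float64(-21.9), np.float64(-26.5), np.float64(-0.7)], -0.058],[[np.float64(-23.4), np.float64(-25.2), np.float64(-0.7)], -0.058],[[np.float64(-24.8), np.float64(-23.7), np.float64(-0.7)], -0.058],[[np.float64(-26.2), np.float64(-22.3), np.float64(-0.7)], -0.058],[[np.float64(-27.4), np.float64(-20.7), np.float64(-0.7)], -0.058]
[[np.float64(-28.6), np.float64(-19.1), np.float64(-0.7)], -0.058],[[np.float64(-29.6), np.float64(-17.3), np.float64(-0.7)], -0.058],[[np.float64(-30.6), np.float64(-15.6), np.float64(-0.7)], -0.058],[[np.float64(-31.5), np.float64(-13.8), np.float64(-0.7)], -0.058],[[np.float64(-32.2), np.float64(-11.9), np.float64(-0.7)], -0.058]
[[np.float64(-32.9), np.float64(-10.0), 
[... 245 characters left out ...]
 np.float64(-2.1), np.float64(-0.7)], -0.058]
[[np.float64(-34.3), np.float64(-0.1), np.float64(-0.7)], -0.058],[[np.float64(-34.3), np.float64(1.9), np.float64(-0.7)], -0.058],[[np.float64(-34.1), np.float64(3.9), np.float64(-0.7)], -0.058],[[np.float64(-33.8), np.float64(5.9), np.float64(-0.7)], -0.058],[[np.float64(-33.4), np.float64(7.9), np.float64(-0.7)], -0.058]
[[np.float64(-32.9), np.float64(9.8), np.float64(-0.7)], -0.058],[[np.float64(-32.3), np.float64(11.7), np.float64(-0.7)], -0.058],[[np.float64(-31.5), np.float64(13.6), np.float64(-0.7)], -0.058],[[np.float64(-30.7), np.float64(15.4), np.float64(-0.7)], -0.058],[[np.float64(-29.7), np.float64(17.2), np.float64(-0.7)], -0.058]
```

```bash
python3 - <<'E'
s=open("plan.py").read()
s=s.replace("(math.radians(tyaw)-y+math.pi/2)%math.pi-math.pi/2","math.radians(tyaw)-y").replace("round(dy/n,3)]","round(-dy/n,3)]").replace("print([[round(v[0]","print([[round(float(v[0]").replace("math.sin(a),1),round(v[0]","math.sin(a)),1),round(float(v[0]").replace("math.cos(a),1),round(-v[2],1)","math.cos(a)),1),round(float(-v[2]),1)")
open("plan.py","w").write(s)
E
python3 plan.py .652 .139 .24 25
```

```text
t 1.05 pos [ 0.2012 -0.5917  0.2226] yaw -71.2 F [ 0.21 -0.49 -0.22] open 0.999 tilt -1.0000
[[-21.9, -26.5, -0.7], -0.067],[[-20.0, -27.9, -0.7], -0.067],[[-18.1, -29.2, -0.7], -0.067],[[-16.1, -30.3, -0.7], -0.067],[[-14.1, -31.3, -0.7], -0.067]
[[-11.9, -32.2, -0.7], -0.067],[[-9.7, -32.9, -0.7], -0.067],[[-7.5, -33.5, -0.7], -0.067],[[-5.2, -33.9, -0.7], -0.067],[[-2.9, -34.2, -0.7], -0.067]
[[-0.6, -34.3, -0.7], -0.067],[[1.7, -34.3, -0.7], -0.067],[[4.0, -34.1, -0.7], -0.067],[[6.2, -33.8, -0.7], -0.067],[[8.5, -33.3, -0.7], -0.067]
[[10.7, -32.6, -0.7], -0.067],[[12.9, -31.8, -0.7], -0.067],[[15.0, -30.9, -0.7], -0.067],[[17.0, -29.8, -0.7], -0.067],[[19.0, -28.6, -0.7], -0.067]
[[20.9, -27.3, -0.7], -0.067],[[22.7, -25.8, -0.7], -0.067],[[24.3, -24.2, -0.7], -0.067],[[25.9, -22.5, -0.7], -0.067],[[27.4, -20.8, -0.7], -0.067]
```

Call:
{"method": "send_rows", "body": {"motion": [[[-22,-26.5,-1],-0.067],[[-20,-28,-1],-0.067],[[-18,-29,-1],-0.067],[[-16,-30,-1],-0.067],[[-14,-31,-1],-0.067]], "gripper": 0}}

```text
time_s: 1.47
position: [0.2893, -0.4499, 0.2265]
tcp_rot: [[0.618, -0.786, 0.0], [-0.786, -0.618, -0.009], [0.007, 0.005, -1.0]]
force: [0.9, -0.9, 0.5]
opening: 0.998
```

Call:
{"method": "send_rows", "body": {"motion": [[[-12,-32,-1],-0.067],[[-10,-33,-1],-0.067],[[-7.5,-33.5,-1],-0.067],[[-5,-34,-1],-0.067],[[-3,-34,-1],-0.067]]}}

```text
time_s: 1.88
position: [0.3811, -0.2963, 0.2313]
tcp_rot: [[0.85, -0.527, 0.002], [-0.527, -0.85, -0.011], [0.007, 0.008, -1.0]]
force: [0.9, 0.7, 0.3]
opening: 1.001
```

```bash
python3 plan.py .652 .139 .24 25
```

```text
t 1.88 pos [ 0.3811 -0.2963  0.2313] yaw -31.8 F [0.86 0.67 0.28] open 1.001 tilt -0.9999
[[0.1, -34.2, -0.6], -0.066],[[2.3, -34.1, -0.6], -0.066],[[4.6, -33.9, -0.6], -0.066],[[6.8, -33.5, -0.6], -0.066],[[9.0, -33.0, -0.6], -0.066]
[[11.1, -32.3, -0.6], -0.066],[[13.3, -31.5, -0.6], -0.066],[[15.3, -30.6, -0.6], -0.066],[[17.3, -29.5, -0.6], -0.066],[[19.2, -28.3, -0.6], -0.066]
[[21.0, -26.9, -0.6], -0.066],[[22.8, -25.5, -0.6], -0.066],[[24.4, -23.9, -0.6], -0.066],[[25.9, -22.3, -0.6], -0.066],[[27.3, -20.5, -0.6], -0.066]
```

Call:
{"method": "send_rows", "body": {"motion": [[[0,-34,-1],-0.066],[[2,-34,-1],-0.066],[[4.5,-34,-1],-0.066],[[7,-33.5,-1],-0.066],[[9,-33,-1],-0.066]]}}

```text
time_s: 2.3
position: [0.4739, -0.1429, 0.2365]
tcp_rot: [[0.978, -0.208, 0.005], [-0.208, -0.978, -0.013], [0.008, 0.012, -1.0]]
force: [0.6, 0.0, 0.2]
opening: 1.001
```

Call:
{"method": "send_rows", "body": {"motion": [[[11,-32,-1],-0.066],[[13,-31.5,-1],-0.066],[[15,-30.5,-1],-0.066],[[17,-29.5,-1],-0.066],[[19,-28,-1],-0.066]]}}

```text
time_s: 2.72
position: [0.5635, 0.0121, 0.2415]
tcp_rot: [[0.99, 0.138, 0.008], [0.138, -0.99, -0.014], [0.006, 0.015, -1.0]]
force: [-0.0, -0.7, 0.1]
opening: 1.004
```

Call:
{"method": "send_rows", "body": {"motion": [[[21,-27,-1],-0.066],[[23,-25.5,-1],-0.066],[[24.5,-24,-1],-0.066],[[26,-22,-1],-0.066],[[27,-20.5,-1],-0.066]]}}

```text
time_s: 3.13
position: [0.6513, 0.1695, 0.2459]
tcp_rot: [[0.884, 0.468, 0.009], [0.468, -0.883, -0.015], [0.001, 0.018, -1.0]]
force: [1.0, -0.3, -0.7]
opening: 0.996
```

```bash
python3 plan.py .6532 .1395 .18 25
```

```text
t 3.13 pos [0.6513 0.1695 0.2459] yaw 27.9 F [ 1.   -0.33 -0.67] open 0.996 tilt -0.9998
[[-2.5, 5.5, 13.2], 0.01],[[-2.4, 5.5, 13.2], 0.01],[[-2.4, 5.5, 13.2], 0.01],[[-2.3, 5.6, 13.2], 0.01],[[-2.3, 5.6, 13.2], 0.01]
```

Call:
{"method": "send_rows", "body": {"motion": [[[-2.5,5.5,13],0.01],[[-2.5,5.5,13],0.01],[[-2.5,5.5,13],0.01],[[-2,5.5,13],0.01],[[-2,5.5,13],0.01]]}}

```text
time_s: 3.55
position: [0.6616, 0.1511, 0.1828]
tcp_rot: [[0.899, 0.436, 0.025], [0.437, -0.9, -0.009], [0.018, 0.019, -1.0]]
force: [0.2, 0.0, 0.0]
opening: 0.997
```

```bash
python3 - <<'E'
from rig import capture
import cv2,numpy as np
c=capture("wrist"); im=c["image"]
import sys
sys.path.insert(0,'.')
from h import shape,place
S=place(shape("arch"),.6532,.1395,np.radians(25.1))
K=np.array([[c["fx"],0,c["cx"]],[0,c["fy"],c["cy"]],[0,0,1]])
q=cv2.projectPoints(S.reshape(-1,1,3),np.float64(c["rvec"]),np.float64(c["tvec"]),K,np.float64(c["dist_coeffs"]))[0][:,0]
for s in (q[:27],q[27:]): cv2.polylines(im,[np.round(s).astype(int)],True,(0,255,0),1)
cv2.imwrite("pics/w1.png",im)
E
python3 plan.py .6532 .1395 .18 25
```

```text
t 3.60 pos [0.6599 0.1495 0.1795] yaw 25.8 F [-1.39 -0.36 -2.  ] open 0.999 tilt -0.9998
[[-2.1, 1.2, -0.1], 0.003],[[-2.1, 1.2, -0.1], 0.003],[[-2.1, 1.2, -0.1], 0.003],[[-2.1, 1.2, -0.1], 0.003],[[-2.1, 1.2, -0.1], 0.003]
```

View pics/w1.png

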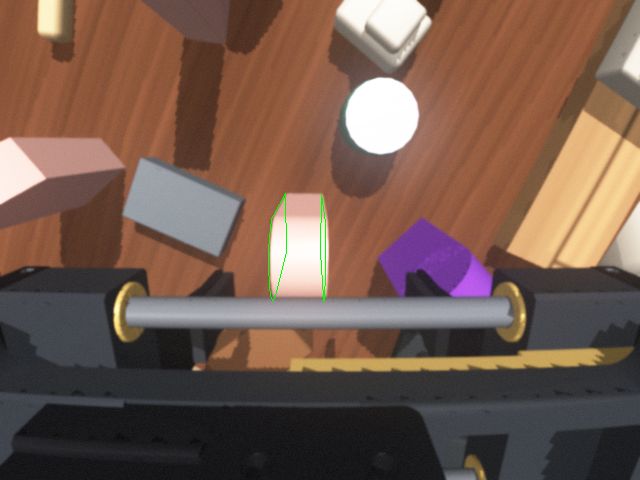

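Run:
```python
import fit as F; from h import *
F.V={c:np.ones_like(v) for c,v in F.V.items()}
for c,im in F.ims.items():
    h=cv2.cvtColor(cv2.GaussianBlur(im,(3,3),0),cv2.COLOR_BGR2HSV)
    F.M[c]=((h[...,0]>118)&(h[...,0]<165)&(h[...,1]>110)).astype(np.float32)
for u in [(245,118),(126,266)]:
    F.init["arch"]=tuple(backproj("top",[u],.07)[0,:2]); r=F.fit("arch",("top",)); print(r.x[:2],np.degrees(r.x[2]),r.fun)
    g=np.array([.653,.1395]) if u[0]>200 else np.array([.4905,.2845]); a=np.radians(25.1 if u[0]>200 else 17.5)
    d=place(F.shape("arch"),*r.x)[:,:2]-g; print("in grip frame mm", (d@np.array([[np.cos(a),-np.sin(a)],[np.sin(a),np.cos(a)]])*1000).min(0).round(),(d@np.array([[np.cos(a),-np.sin(a)],[np.sin(a),np.cos(a)]])*1000).max(0).round())
```

```text
[0.76668004 0.16232785] -203.3464534204552 66.17254901960784
in grip frame mm [ 77. -62.] [148.   6.]
[0.49190826 0.39128819] -99.78479031524925 60.10980392156863
in grip frame mm [-2. 71.] [ 69. 132.]
```

Call:
{"method": "send_rows", "body": {"motion": [[[-2,1,0],0.003],[[-2,1,0],0.003],[[-2,1,0],0.003],[[-2,1,0],0.003],[[-2,1,0],0]]}}

```text
time_s: 4.02
position: [0.6527, 0.1405, 0.1804]
tcp_rot: [[0.906, 0.424, 0.019], [0.424, -0.906, -0.01], [0.013, 0.017, -1.0]]
force: [-0.1, 0.5, -0.5]
opening: 1.0
```

```bash
python3 plan.py .6535 .1395 .091 25
```

```text
t 4.02 pos [0.6527 0.1405 0.1804] yaw 25.1 F [-0.07  0.52 -0.51] open 1.000 tilt -0.9998
[[0.1, 0.2, 17.9], 0.0],[[0.1, 0.2, 17.9], 0.0],[[0.1, 0.2, 17.9], 0.0],[[0.1, 0.2, 17.9], 0.0],[[0.1, 0.2, 17.9], 0.0]
```

Call:
{"method": "send_rows", "body": {"motion": [[[-0.2,0,18],0],[[-0.2,0,18],0],[[-0.2,0,18],0],[[-0.2,0,18],0],[[-0.2,0,17],0]]}}

```text
time_s: 4.43
position: [0.6605, 0.1393, 0.0996]
tcp_rot: [[0.905, 0.424, 0.041], [0.424, -0.906, -0.009], [0.033, 0.025, -0.999]]
force: [0.4, -0.3, -0.4]
opening: 1.006
```

```bash
python3 - <<'E'
s=open("plan.py").read()
s=s.replace("    for i in range(n):","    A=np.array([[math.cos(y),math.sin(y),0],[math.sin(y),-math.cos(y),0],[0,0,-1]]).T; T=A.T@R\n    for i in range(n):")
i=s.index("        print([["); j=s.index("if __name__")
s=s[:i]+'''        B=np.array([[math.cos(a),math.sin(a),0],[math.sin(a),-math.cos(a),0],[0,0,-1]]); w=(B@T if 0 else B)@v
        if dy==0: w=R.T@v
        print([[round(float(q),1) for q in w],round(-dy/n,3)],end="," if i%5<4 else "\\n")
'''+s[j:]
open("plan.py","w").write(s)
E
python3 plan.py .6535 .1395 .091
```

```text
t 4.43 pos [0.6605 0.1393 0.0996] yaw 25.1 F [ 0.38 -0.34 -0.42] open 1.006 tilt -0.9991
[[-1.3, -0.7, 1.7], 0.0],[[-1.3, -0.7, 1.7], 0.0],[[-1.3, -0.7, 1.7], 0.0],[[-1.3, -0.7, 1.7], 0.0],[[-1.3, -0.7, 1.7], 0.0]
```

Call:
{"method": "send_rows", "body": {"motion": [[[-1.3,-0.5,2],0],[[-1.3,-0.5,2],0],[[-1.3,-0.5,2],0],[[-1.3,-0.5,2],0],[[-1.3,-0.5,1],0]]}}

```text
time_s: 4.85
position: [0.6533, 0.1386, 0.0907]
tcp_rot: [[0.905, 0.424, 0.041], [0.424, -0.905, -0.009], [0.033, 0.025, -0.999]]
force: [0.3, -0.0, -0.1]
opening: 1.001
```

```bash
python3 plan.py .6535 .1395 .091
```

```text
t 4.85 pos [0.6533 0.1386 0.0907] yaw 25.1 F [ 0.31 -0.01 -0.12] open 1.001 tilt -0.9991
[[0.1, -0.1, -0.1], 0.0],[[0.1, -0.1, -0.1], 0.0],[[0.1, -0.1, -0.1], 0.0],[[0.1, -0.1, -0.1], 0.0],[[0.1, -0.1, -0.1], 0.0]
```

Call:
{"method": "send_rows", "body": {"motion": [[[0,0,0],0],[[0,0,0],0],[[0,0,0],0],[[0,0,0],0],[[0,0,0],0]], "gripper": 1}}

```text
time_s: 5.27
position: [0.6546, 0.1389, 0.0938]
tcp_rot: [[0.905, 0.424, 0.046], [0.425, -0.905, -0.009], [0.038, 0.027, -0.999]]
force: [0.5, 0.5, -0.0]
opening: 0.707
```

Call:
{"method": "send_rows", "body": {"motion": [[[0,0,0],0],[[0,0,0],0],[[0,0,0],0],[[0,0,-1],0],[[0,0,-2],0]]}}

```text
time_s: 5.68
position: [0.6525, 0.1384, 0.0956]
tcp_rot: [[0.905, 0.424, 0.041], [0.425, -0.905, -0.01], [0.033, 0.026, -0.999]]
force: [-0.2, -0.3, -7.4]
opening: 0.411
```

Call:
{"method": "send_rows", "body": {"motion": [[[0,0,-15],0],[[0,0,-20],0],[[0,0,-20],0],[[0,0,-20],0],[[0,0,-20],0]]}}

```text
time_s: 6.1
position: [0.6376, 0.1389, 0.1783]
tcp_rot: [[0.906, 0.424, 0.006], [0.424, -0.906, -0.01], [0.001, 0.012, -1.0]]
force: [0.1, -0.5, -7.0]
opening: 0.409
```

Call:
{"method": "send_rows", "body": {"motion": [[[0,0,-15],0],[[0,0,-15],0],[[0,0,-15],0],[[0,0,-15],0],[[0,0,-5],0]]}}

```text
time_s: 6.52
position: [0.6322, 0.14, 0.2402]
tcp_rot: [[0.906, 0.424, -0.007], [0.424, -0.906, -0.01], [-0.011, 0.006, -1.0]]
force: [0.5, -0.1, -6.7]
opening: 0.411
```

```bash
python3 plan.py .528 -.2205 .255 -10.4 28
```

```text
t 6.52 pos [0.6322 0.14   0.2402] yaw 25.1 F [ 0.53 -0.15 -6.74] open 0.411 tilt -0.9999
[[-16.5, 18.8, -1.0], 0.041],[[-15.7, 19.5, -1.0], 0.041],[[-14.9, 20.1, -1.0], 0.041],[[-14.0, 20.7, -1.0], 0.041],[[-13.2, 21.3, -1.0], 0.041]
[[-12.3, 21.8, -1.0], 0.041],[[-11.4, 22.3, -1.0], 0.041],[[-10.4, 22.7, -1.0], 0.041],[[-9.5, 23.1, -1.0], 0.041],[[-8.5, 23.5, -1.0], 0.041]
[[-7.5, 23.9, -1.0], 0.041],[[-6.6, 24.1, -1.0], 0.041],[[-5.5, 24.4, -1.0], 0.041],[[-4.5, 24.6, -1.0], 0.041],[[-3.5, 24.8, -1.0], 0.041]
```

Call:
{"method": "send_rows", "body": {"motion": [[[-16.5,19,-2],0.041],[[-15.5,19.5,-2],0.041],[[-15,20,-2],0.041],[[-14,20.5,-2],0.041],[[-13,21.5,-2],0.041]]}}

```text
time_s: 6.93
position: [0.5934, 0.0236, 0.2443]
tcp_rot: [[0.973, 0.231, -0.016], [0.231, -0.973, -0.003], [-0.017, -0.0, -1.0]]
force: [0.7, 0.3, -6.0]
opening: 0.413
```

Call:
{"method": "send_rows", "body": {"motion": [[[-12,22,-2],0.041],[[-11.5,22,-2],0.041],[[-10.5,22.5,-2],0.041],[[-9.5,23,-2],0.041],[[-8.5,23.5,-2],0.041]]}}

```text
time_s: 7.35
position: [0.5507, -0.0995, 0.2469]
tcp_rot: [[0.999, 0.018, -0.032], [0.019, -1.0, 0.002], [-0.032, -0.002, -0.999]]
force: [-0.3, -0.3, -7.5]
opening: 0.413
```

```bash
python3 plan.py .528 -.2205 .25 -10.4 28
```

```text
t 7.35 pos [ 0.5507 -0.0995  0.2469] yaw 1.1 F [-0.33 -0.3  -7.5 ] open 0.413 tilt -0.9995
[[-5.0, 24.1, -0.6], 0.04],[[-4.0, 24.3, -0.6], 0.04],[[-3.1, 24.4, -0.6], 0.04],[[-2.1, 24.5, -0.6], 0.04],[[-1.1, 24.6, -0.6], 0.04]
```

Call:
{"method": "send_rows", "body": {"motion": [[[-5,24,-1],0.04],[[-4,24,-1],0.04],[[-3,24,-1],0.04],[[-2,24,-1],0.04],[[-1,23,-1],0.04]]}}

```text
time_s: 7.77
position: [0.5208, -0.2205, 0.2444]
tcp_rot: [[0.98, -0.192, -0.045], [-0.191, -0.981, 0.01], [-0.046, -0.001, -0.999]]
force: [0.5, -0.0, -7.6]
opening: 0.415
```

Call:
{"method": "send_rows", "body": {"motion": [[[0,0,0],0],[[0,0,0],0],[[0,0,5],0],[[0,0,5],0],[[0,0,5],0]]}}

```text
time_s: 8.18
position: [0.5174, -0.2241, 0.2239]
tcp_rot: [[0.979, -0.198, -0.05], [-0.197, -0.98, 0.011], [-0.051, -0.001, -0.999]]
force: [0.7, -0.5, -7.1]
opening: 0.413
```

```bash
python3 plan.py .528 -.2205 .22 -10.4 28
```

```text
t 8.18 pos [ 0.5174 -0.2241  0.2239] yaw -11.4 F [ 0.68 -0.49 -7.1 ] open 0.413 tilt -0.9987
[[1.9, -1.1, 0.8], -0.004],[[1.9, -1.1, 0.8], -0.004],[[1.9, -1.1, 0.8], -0.004],[[2.0, -1.1, 0.8], -0.004],[[2.0, -1.1, 0.8], -0.004]
```

Call:
{"method": "send_rows", "body": {"motion": [[[3,-1,0],-0.004],[[3,-1,0],-0.004],[[3,-1,0],-0.004],[[3,-1,0],-0.004],[[0,-1,0],0]]}}

```text
time_s: 8.6
position: [0.531, -0.2172, 0.2205]
tcp_rot: [[0.983, -0.176, -0.054], [-0.175, -0.984, 0.015], [-0.056, -0.005, -0.998]]
force: [0.2, -0.8, -7.4]
opening: 0.411
```

Call:
{"method": "send_rows", "body": {"motion": [[[0,0,0],0],[[0,0,0],0],[[0,0,0],0],[[0,0,0],0],[[0,0,0],0]]}}

```text
time_s: 9.02
position: [0.5318, -0.2167, 0.2214]
tcp_rot: [[0.983, -0.174, -0.052], [-0.174, -0.985, 0.014], [-0.054, -0.004, -0.999]]
force: [1.0, -0.1, -6.9]
opening: 0.415
```

Call:
{"method": "send_rows", "body": {"motion": [[[-1,0,-6],0],[[-1,0,-6],0],[[-1,0,-6],0],[[-1,0,-6],0],[[-1,0,-6],0]]}}

```text
time_s: 9.43
position: [0.5271, -0.2162, 0.2535]
tcp_rot: [[0.983, -0.175, -0.055], [-0.175, -0.985, 0.015], [-0.056, -0.005, -0.998]]
force: [0.2, -0.5, -6.9]
opening: 0.412
```

Call:
{"method": "send_rows", "body": {"motion": [[[-0.5,0,-6],0],[[-0.5,0,-6],0],[[-0.5,0,-6],0],[[0,0,-6],0],[[0,0,-6],0]]}}

```text
time_s: 9.85
position: [0.5271, -0.2165, 0.2882]
tcp_rot: [[0.983, -0.175, -0.053], [-0.175, -0.984, 0.014], [-0.055, -0.004, -0.999]]
force: [-0.2, -0.2, -6.8]
opening: 0.408
```

Call:
{"method": "send_rows", "body": {"motion": [[[0,0,0],0],[[0,0,20],0],[[0,0,20],0],[[0,0,10],0],[[0,0,0],0]]}}

```text
time_s: 10.27
position: [0.5272, -0.2173, 0.241]
tcp_rot: [[0.984, -0.175, -0.045], [-0.175, -0.985, 0.009], [-0.046, -0.001, -0.999]]
force: [-0.6, 0.2, -7.4]
opening: 0.414
```

```bash
python3 plan.py .5315 -.2212 .21
```

```text
t 10.27 pos [ 0.5272 -0.2173  0.241 ] yaw -10.1 F [-0.6   0.2  -7.42] open 0.414 tilt -0.9990
[[1.3, 0.6, 6.1], 0.0],[[1.3, 0.6, 6.1], 0.0],[[1.3, 0.6, 6.1], 0.0],[[1.3, 0.6, 6.1], 0.0],[[1.3, 0.6, 6.1], 0.0]
```

Call:
{"method": "send_rows", "body": {"motion": [[[1.5,0.5,6],0],[[1.5,0.5,6],0],[[1.5,0.5,6],0],[[1,0.5,6],0],[[1,0.5,5],0]]}}

```text
time_s: 10.68
position: [0.5341, -0.2219, 0.2115]
tcp_rot: [[0.984, -0.175, -0.041], [-0.175, -0.985, 0.006], [-0.042, 0.001, -0.999]]
force: [-0.1, -0.4, -6.2]
opening: 0.412
```

```bash
cat > look.py <<'E'
import sys
from rig import capture,bot
from h import *
# usage look.py tag kind dist_foot : draws blank predicted from tool pose + mouths
tag,kind,L=sys.argv[1],sys.argv[2],float(sys.argv[3])
s=bot.read_state(); p=np.array(s["position"]); R=np.array(s["tcp_rot"])
X=np.array([x for x in shape(kind)]); X[:,2]=L-X[:,2]; X[:,1]*=-1
P=p+X@R.T
foot=p+R[:,2]*L; print("pos",p.round(4),"foot",foot.round(4))
from rack import model
for cam,k in (("top",4),("side",4)):
    im=capture(cam)["image"]; b=cv2.resize(im,None,fx=k,fy=k,interpolation=cv2.INTER_CUBIC)
    q=proj(cam,P); n=len(q)//2
    for sgm in (q[:n],q[n:]): cv2.polylines(b,[np.round((sgm+.5)*k).astype(int)],True,(0,255,0),1)
    for m in model(.528,-.2205,np.radians(-10.4)): cv2.polylines(b,[np.round((proj(cam,m)+.5)*k).astype(int)],True,(0,130,0),1)
    c=proj(cam,[foot])[0]*k; x,y=int(max(c[0]-350,0)),int(max(c[1]-380,0))
    cv2.imwrite(f"pics/{tag}_{cam}.png",b[y:y+590,x:x+700])
E
sed -i 's/^cl=/if __name__=="__main__":\n  pass\ncl=/' rack.py
python3 - <<'E'
s=open('rack.py').read(); i=s.index('if __name__'); open('rack.py','w').write(s[:i])
E
python3 look.py a1 arch .092
```

```text
pos [ 0.5341 -0.2219  0.2115] foot [ 0.5303 -0.2213  0.1196]
```

View pics/a1_top.png

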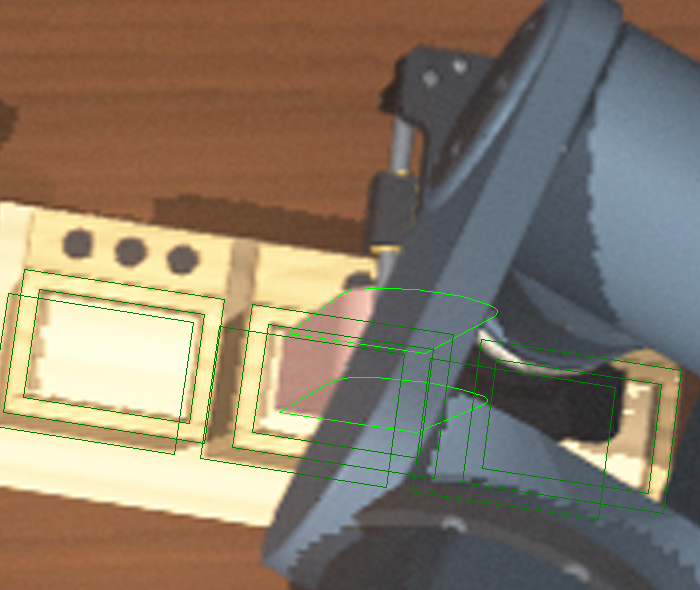

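View pics/a1_side.png

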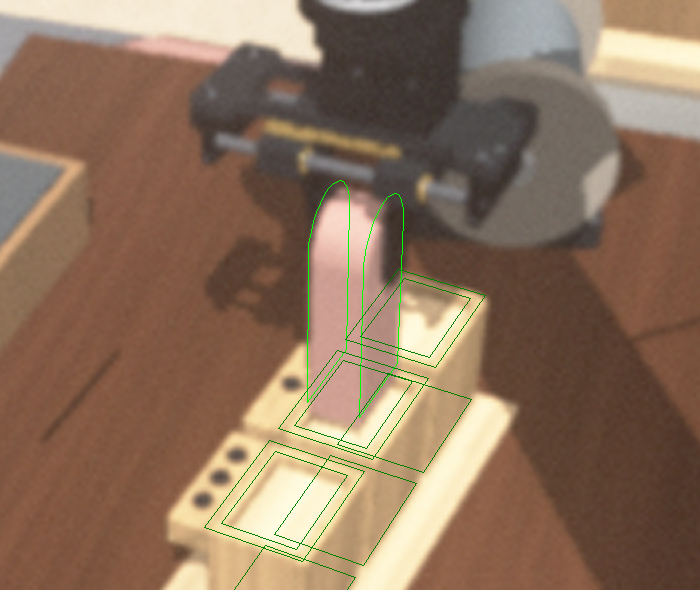

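Call:
{"method": "send_rows", "body": {"motion": [[[0,0,5],0],[[0,0,5],0],[[0,0,5],0],[[0,0,5],0],[[0,0,4],0]]}}

```text
time_s: 11.2
position: [0.5338, -0.2223, 0.1865]
tcp_rot: [[0.984, -0.175, -0.039], [-0.175, -0.985, 0.005], [-0.04, 0.002, -0.999]]
force: [0.6, -1.3, -6.8]
opening: 0.412
```

Call:
{"method": "send_rows", "body": {"motion": [[[0,0,1],0],[[0,0,1],0],[[0,0,1],0],[[0,0,1],0],[[0,0,1],0]]}}

```text
time_s: 11.62
position: [0.5334, -0.2221, 0.1805]
tcp_rot: [[0.984, -0.175, -0.04], [-0.175, -0.985, 0.006], [-0.04, 0.001, -0.999]]
force: [-0.8, -0.4, -6.3]
opening: 0.417
```

Call:
{"method": "send_rows", "body": {"motion": [[[-0.2,0,1],0],[[-0.2,0,1],0],[[-0.2,0,1],0],[[-0.2,0,1],0],[[-0.2,0,1],0]]}}

```text
time_s: 12.03
position: [0.533, -0.2221, 0.1758]
tcp_rot: [[0.984, -0.175, -0.038], [-0.175, -0.985, 0.005], [-0.038, 0.002, -0.999]]
force: [0.4, -0.2, -6.1]
opening: 0.409
```

Call:
{"method": "send_rows", "body": {"motion": [[[0,0,1],0],[[0,0,1],0],[[0,0,1],0],[[0,0,1],0],[[0,0,1],0]]}}

```text
time_s: 12.45
position: [0.533, -0.2221, 0.1705]
tcp_rot: [[0.984, -0.175, -0.037], [-0.175, -0.985, 0.005], [-0.037, 0.002, -0.999]]
force: [0.3, 0.3, -6.3]
opening: 0.411
```

Call:
{"method": "send_rows", "body": {"motion": [[[0,0,1],0],[[0,0,1],0],[[0,0,1],0],[[0,0,1],0],[[0,0,1],0]]}}

```text
time_s: 12.87
position: [0.5329, -0.2222, 0.1649]
tcp_rot: [[0.984, -0.175, -0.037], [-0.175, -0.985, 0.005], [-0.037, 0.002, -0.999]]
force: [0.7, 0.5, -6.9]
opening: 0.408
```

Call:
{"method": "send_rows", "body": {"motion": [[[0,0,1],0],[[0,0,1],0],[[0,0,1],0],[[0,0,1],0],[[0,0,1],0]]}}

```text
time_s: 13.28
position: [0.5329, -0.2222, 0.1595]
tcp_rot: [[0.984, -0.175, -0.037], [-0.175, -0.985, 0.005], [-0.037, 0.002, -0.999]]
force: [0.9, 0.4, -6.1]
opening: 0.413
```

Call:
{"method": "send_rows", "body": {"motion": [[[0,0,1],0],[[0,0,1],0],[[0,0,1],0],[[0,0,1],0],[[0,0,1],0]]}}

```text
time_s: 13.7
position: [0.5329, -0.2222, 0.154]
tcp_rot: [[0.984, -0.175, -0.036], [-0.175, -0.985, 0.005], [-0.037, 0.002, -0.999]]
force: [0.9, -0.1, -6.3]
opening: 0.413
```

Call:
{"method": "send_rows", "body": {"motion": [[[0,0,1],0],[[0,0,1],0],[[0,0,1],0],[[0,0,1],0],[[0,0,1],0]]}}

```text
time_s: 14.12
position: [0.5328, -0.2222, 0.1486]
tcp_rot: [[0.984, -0.175, -0.036], [-0.175, -0.985, 0.005], [-0.036, 0.002, -0.999]]
force: [0.5, -0.0, -6.4]
opening: 0.409
```

Call:
{"method": "send_rows", "body": {"motion": [[[0,0,1],0],[[0,0,1],0],[[0,0,1],0],[[0,0,1],0],[[0,0,1],0]]}}

```text
time_s: 14.53
position: [0.5327, -0.2222, 0.1431]
tcp_rot: [[0.984, -0.175, -0.036], [-0.175, -0.985, 0.004], [-0.036, 0.002, -0.999]]
force: [0.9, -0.1, -4.3]
opening: 0.417
```

Call:
{"method": "send_rows", "body": {"motion": [[[0,0,1],0],[[0,0,1],0],[[0,0,0.5],0],[[0,0,0],0],[[0,0,0],0]]}}

```text
time_s: 14.95
position: [0.5327, -0.2222, 0.1419]
tcp_rot: [[0.984, -0.175, -0.035], [-0.175, -0.985, 0.004], [-0.035, 0.002, -0.999]]
force: [-0.0, 0.9, -2.1]
opening: 0.414
```

Call:
{"method": "send_rows", "body": {"motion": [[[0,0,1],0],[[0,0,0.5],0],[[0,0,0.5],0],[[0,0,0],0],[[0,0,0],0]]}}

```text
time_s: 15.37
position: [0.5327, -0.2221, 0.1411]
tcp_rot: [[0.984, -0.175, -0.035], [-0.175, -0.985, 0.004], [-0.035, 0.003, -0.999]]
force: [-1.1, 1.5, -1.0]
opening: 0.406
```

Call:
{"method": "send_rows", "body": {"motion": [[[0,0,0],0],[[0,0,0],0],[[0,0,0],0],[[0,0,0],0],[[0,0,0],0]], "gripper": 0.25}}

```text
time_s: 15.78
position: [0.5345, -0.2242, 0.1423]
tcp_rot: [[0.984, -0.175, -0.03], [-0.175, -0.985, -0.001], [-0.03, 0.006, -1.0]]
force: [0.0, -0.1, 0.6]
opening: 0.695
```

Call:
{"method": "send_rows", "body": {"motion": [[[0,0,0],0],[[0,0,-1],0],[[0,0,-3],0],[[0,0,-6],0],[[0,0,-8],0]]}}

```text
time_s: 16.2
position: [0.5349, -0.2244, 0.1605]
tcp_rot: [[0.984, -0.175, -0.031], [-0.175, -0.985, -0.0], [-0.031, 0.006, -1.0]]
force: [-0.8, -0.1, -0.9]
opening: 0.746
```

Call:
{"method": "send_rows", "body": {"motion": [[[0,0,-16],0],[[0,0,-20],0],[[0,0,-20],0],[[0,0,-20],0],[[0,0,-20],0]], "gripper": 0}}

```text
time_s: 16.62
position: [0.5363, -0.2231, 0.2606]
tcp_rot: [[0.984, -0.175, -0.036], [-0.175, -0.985, 0.003], [-0.036, 0.003, -0.999]]
force: [-0.2, -0.2, 0.7]
opening: 0.985
```

```bash
python3 - <<'E'
import sys
from rig import capture
import cv2
for c in ("side","top"):
    im=capture(c)["image"]; cv2.imwrite(f"pics/rel1_{c}.png",im)
E
python3 plan.py .4375 .095 .25 -27.5
```

```text
t 16.72 pos [ 0.5388 -0.2246  0.2637] yaw -10.1 F [ 0.13 -0.18  0.11] open 0.992 tilt -0.9996
[[-15.6, -29.7, 1.4], 0.03],[[-16.5, -29.2, 1.4], 0.03],[[-17.3, -28.7, 1.4], 0.03],[[-18.2, -28.2, 1.4], 0.03],[[-19.1, -27.6, 1.4], 0.03]
[[-19.9, -27.0, 1.4], 0.03],[[-20.7, -26.4, 1.4], 0.03],[[-21.5, -25.7, 1.4], 0.03],[[-22.3, -25.1, 1.4], 0.03],[[-23.0, -24.4, 1.4], 0.03]
```

View pics/rel1_side.png

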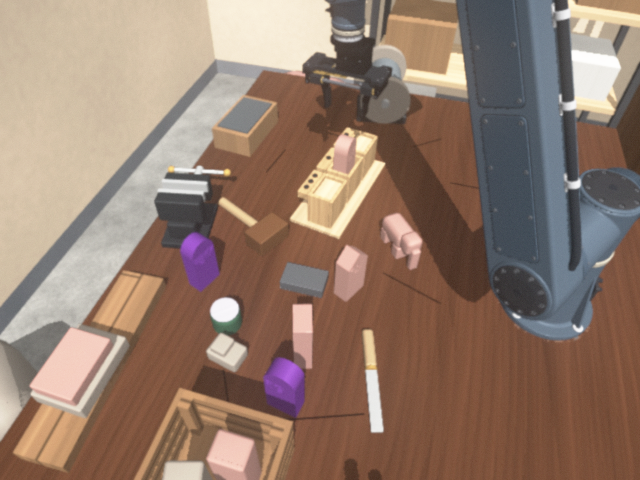

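View pics/rel1_top.png

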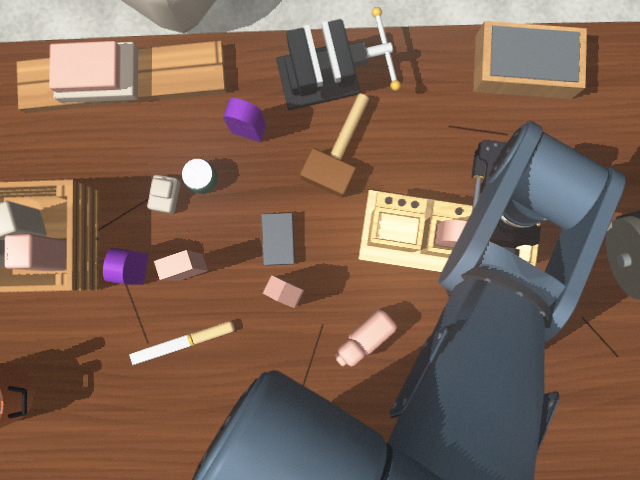

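Call:
{"method": "send_rows", "body": {"motion": [[[-15.5,-29.5,1],0.03],[[-16.5,-29,1],0.03],[[-17.5,-28.5,1],0.03],[[-18,-28,1],0.03],[[-19,-27.5,1],0.03]]}}

```text
time_s: 17.13
position: [0.4896, -0.0681, 0.2594]
tcp_rot: [[0.942, -0.336, -0.021], [-0.336, -0.942, -0.008], [-0.017, 0.015, -1.0]]
force: [-0.1, -0.5, -0.2]
opening: 0.999
```

Call:
{"method": "send_rows", "body": {"motion": [[[-20,-27,1],0.03],[[-20.5,-26.5,1],0.03],[[-21.5,-25.5,1],0.03],[[-22,-25,1],0.03],[[-23,-24,1],0.03]]}}

```text
time_s: 17.55
position: [0.4356, 0.0992, 0.2524]
tcp_rot: [[0.875, -0.483, -0.024], [-0.483, -0.876, -0.007], [-0.018, 0.018, -1.0]]
force: [-0.0, 0.8, -0.9]
opening: 0.998
```

```bash
python3 plan.py .4375 .095 .18 -27.5
```

```text
t 17.55 pos [0.4356 0.0992 0.2524] yaw -28.9 F [-0.01  0.82 -0.87] open 0.998 tilt -0.9997
[[0.7, 0.6, 14.5], -0.005],[[0.7, 0.6, 14.5], -0.005],[[0.7, 0.6, 14.5], -0.005],[[0.7, 0.6, 14.5], -0.005],[[0.7, 0.6, 14.5], -0.005]
```

Call:
{"method": "send_rows", "body": {"motion": [[[0.5,1,14],-0.005],[[0.5,1,14],-0.005],[[0.5,1,14],-0.005],[[0.5,1,14],-0.005],[[0.5,1,14],-0.005]]}}

```text
time_s: 17.97
position: [0.4293, 0.1019, 0.1819]
tcp_rot: [[0.894, -0.448, -0.021], [-0.448, -0.894, -0.005], [-0.016, 0.014, -1.0]]
force: [-0.2, -0.6, 0.8]
opening: 1.004
```

```bash
cat > wr.py <<'E'
import sys
from rig import capture
from h import *
tag,kind,x,y,yaw=sys.argv[1],sys.argv[2],*map(float,sys.argv[3:6])
c=capture("wrist"); im=c["image"]; S=place(shape(kind),x,y,np.radians(yaw)); n=len(S)//2
K=np.array([[c["fx"],0,c["cx"]],[0,c["fy"],c["cy"]],[0,0,1]])
q=cv2.projectPoints(S.reshape(-1,1,3),np.float64(c["rvec"]),np.float64(c["tvec"]),K,np.float64(c["dist_coeffs"]))[0][:,0]
for s in (q[:n],q[n:]): cv2.polylines(im,[np.round(s).astype(int)],True,(0,255,0),1)
cv2.imwrite(f"pics/{tag}.png",im)
E
python3 wr.py w2 gable .4375 .095 -27.5; python3 plan.py .4375 .095 .17
```

```text
t 18.02 pos [0.4272 0.1016 0.1795] yaw -26.7 F [-1.61 -0.29 -1.9 ] open 1.001 tilt -0.9996
[[2.5, 0.2, 1.9], 0.0],[[2.5, 0.2, 1.9], 0.0],[[2.5, 0.2, 1.9], 0.0],[[2.5, 0.2, 1.9], 0.0],[[2.5, 0.2, 1.9], 0.0]
```

View pics/w2.png

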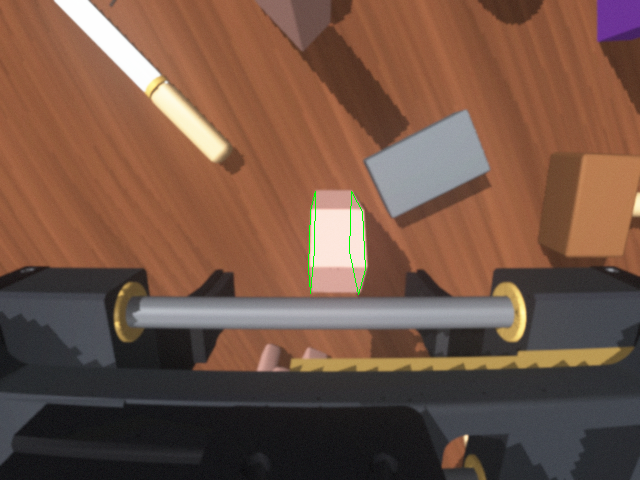

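Call:
{"method": "send_rows", "body": {"motion": [[[3,0,2],0],[[3,0,3],0],[[3,0,4],0],[[2,0,4],0],[[0,0,4],0]]}}

```text
time_s: 18.43
position: [0.4382, 0.096, 0.1619]
tcp_rot: [[0.893, -0.449, -0.025], [-0.449, -0.893, -0.005], [-0.02, 0.016, -1.0]]
force: [0.6, -1.6, 1.1]
opening: 1.001
```

```bash
python3 plan.py .438 .0948 .091
```

```text
t 18.43 pos [0.4382 0.096  0.1619] yaw -26.7 F [ 0.61 -1.65  1.09] open 1.001 tilt -0.9997
[[0.4, 0.0, 14.2], 0.0],[[0.4, 0.0, 14.2], 0.0],[[0.4, 0.0, 14.2], 0.0],[[0.4, 0.0, 14.2], 0.0],[[0.4, 0.0, 14.2], 0.0]
```

Call:
{"method": "send_rows", "body": {"motion": [[[0.5,0,13],0],[[0.5,0,14],0],[[0.5,0,14],0],[[0.5,0,14],0],[[0.5,0,10],0]]}}

```text
time_s: 18.85
position: [0.4439, 0.0938, 0.0967]
tcp_rot: [[0.893, -0.451, -0.014], [-0.451, -0.893, -0.005], [-0.01, 0.011, -1.0]]
force: [-0.4, 0.3, -0.1]
opening: 0.999
```

```bash
python3 plan.py .438 .0948 .091
```

```text
t 18.85 pos [0.4439 0.0938 0.0967] yaw -26.8 F [-0.39  0.28 -0.12] open 0.999 tilt -0.9999
[[-1.1, 0.3, 1.2], 0.0],[[-1.1, 0.3, 1.2], 0.0],[[-1.1, 0.3, 1.2], 0.0],[[-1.1, 0.3, 1.2], 0.0],[[-1.1, 0.3, 1.2], 0.0]
```

Call:
{"method": "send_rows", "body": {"motion": [[[-1.5,0.5,2],0],[[-1.5,0.5,1],0],[[-1,0,1],0],[[-1,0,0],0],[[-0.5,0,0],0]]}}

```text
time_s: 19.27
position: [0.4384, 0.0952, 0.0919]
tcp_rot: [[0.892, -0.451, -0.015], [-0.451, -0.892, -0.005], [-0.011, 0.011, -1.0]]
force: [-0.3, 0.0, -0.2]
opening: 0.999
```

Call:
{"method": "send_rows", "body": {"motion": [[[0,0,0],0],[[0,0,0],0],[[0,0,0],0],[[0,0,0],0],[[0,0,0],0]], "gripper": 1}}

```text
time_s: 19.68
position: [0.4396, 0.0954, 0.0938]
tcp_rot: [[0.892, -0.451, -0.01], [-0.451, -0.892, -0.005], [-0.007, 0.009, -1.0]]
force: [-0.9, -0.3, 0.3]
opening: 0.708
```

Call:
{"method": "send_rows", "body": {"motion": [[[0,0,0],0],[[0,0,0],0],[[0,0,0],0],[[0,0,-1],0],[[0,0,-2],0]]}}

```text
time_s: 20.1
position: [0.4388, 0.0955, 0.0963]
tcp_rot: [[0.892, -0.451, -0.012], [-0.451, -0.892, -0.005], [-0.009, 0.01, -1.0]]
force: [-0.6, 0.1, -6.6]
opening: 0.411
```

Call:
{"method": "send_rows", "body": {"motion": [[[0,0,-10],0],[[0,0,-18],0],[[0,0,-18],0],[[0,0,-18],0],[[0,0,-18],0]]}}

```text
time_s: 20.52
position: [0.4318, 0.0959, 0.1743]
tcp_rot: [[0.892, -0.451, -0.036], [-0.452, -0.892, -0.004], [-0.03, 0.02, -0.999]]
force: [0.3, 0.3, -7.6]
opening: 0.412
```

Call:
{"method": "send_rows", "body": {"motion": [[[0,0,-18],0],[[0,0,-18],0],[[0,0,-18],0],[[0,0,-18],0],[[0,0,-10],0]]}}

```text
time_s: 20.93
position: [0.4287, 0.0965, 0.2568]
tcp_rot: [[0.891, -0.451, -0.049], [-0.452, -0.892, -0.004], [-0.042, 0.026, -0.999]]
force: [0.5, 0.5, -6.4]
opening: 0.413
```

```bash
python3 plan.py .5115 -.3245 .305 -10.4 25
```

```text
t 20.93 pos [0.4287 0.0965 0.2568] yaw -26.9 F [ 0.46  0.47 -6.35] open 0.413 tilt -0.9988
[[13.2, 16.9, -2.4], -0.014],[[13.0, 17.1, -2.4], -0.014],[[12.7, 17.3, -2.4], -0.014],[[12.5, 17.5, -2.4], -0.014],[[12.2, 17.6, -2.4], -0.014]
[[12.0, 17.8, -2.4], -0.014],[[11.7, 18.0, -2.4], -0.014],[[11.4, 18.1, -2.4], -0.014],[[11.2, 18.3, -2.4], -0.014],[[10.9, 18.5, -2.4], -0.014]
[[10.7, 18.6, -2.4], -0.014],[[10.4, 18.8, -2.4], -0.014],[[10.1, 18.9, -2.4], -0.014],[[9.8, 19.1, -2.4], -0.014],[[9.6, 19.2, -2.4], -0.014]
[[9.3, 19.3, -2.4], -0.014],[[9.0, 19.5, -2.4], -0.014],[[8.7, 19.6, -2.4], -0.014],[[8.4, 19.7, -2.4], -0.014],[[8.2, 19.8, -2.4], -0.014]
```

Call:
{"method": "send_rows", "body": {"motion": [[[13,17,-6],-0.014],[[13,17,-6],-0.014],[[12.5,17.5,-6],-0.014],[[12.5,17.5,-6],-0.014],[[12,17.5,-6],-0.014]]}}

```text
time_s: 21.35
position: [0.4434, -0.0064, 0.2836]
tcp_rot: [[0.924, -0.377, -0.062], [-0.378, -0.926, 0.002], [-0.058, 0.022, -0.998]]
force: [0.8, -0.2, -6.8]
opening: 0.413
```

Call:
{"method": "send_rows", "body": {"motion": [[[12,18,-5],-0.014],[[12,18,-5],-0.014],[[11.5,18,-5],-0.014],[[11,18.5,-5],-0.014],[[11,18.5,-5],-0.014]]}}

```text
time_s: 21.77
position: [0.4603, -0.114, 0.3014]
tcp_rot: [[0.948, -0.308, -0.078], [-0.308, -0.951, 0.01], [-0.078, 0.015, -0.997]]
force: [-0.0, -0.5, -7.2]
opening: 0.411
```

```bash
python3 plan.py .5115 -.3245 .305 -10.4 25
```

```text
t 21.77 pos [ 0.4603 -0.114   0.3014] yaw -18.0 F [-0.05 -0.5  -7.18] open 0.411 tilt -0.9969
[[11.4, 18.4, -0.4], -0.013],[[11.1, 18.6, -0.4], -0.013],[[10.9, 18.7, -0.4], -0.013],[[10.6, 18.9, -0.4], -0.013],[[10.4, 19.0, -0.4], -0.013]
[[10.1, 19.1, -0.4], -0.013],[[9.9, 19.3, -0.4], -0.013],[[9.6, 19.4, -0.4], -0.013],[[9.4, 19.5, -0.4], -0.013],[[9.1, 19.7, -0.4], -0.013]
```

Call:
{"method": "send_rows", "body": {"motion": [[[6,9.5,0],-0.007],[[6,9.5,0],-0.007],[[6,9.5,0],-0.007],[[6,9.5,0],-0.007],[[6,9.5,0],-0.007]]}}

```text
time_s: 22.18
position: [0.4714, -0.1719, 0.2943]
tcp_rot: [[0.957, -0.275, -0.089], [-0.275, -0.961, 0.015], [-0.09, 0.01, -0.996]]
force: [-0.0, 0.2, -6.9]
opening: 0.408
```

Call:
{"method": "send_rows", "body": {"motion": [[[6,9.5,0],-0.007],[[6,9.5,0],-0.007],[[6,9.5,0],-0.007],[[6,9.5,0],-0.007],[[6,9.5,0],-0.007]]}}

```text
time_s: 22.6
position: [0.4885, -0.2296, 0.2898]
tcp_rot: [[0.967, -0.237, -0.092], [-0.237, -0.971, 0.018], [-0.094, 0.004, -0.996]]
force: [-0.6, 0.1, -6.9]
opening: 0.413
```

Call:
{"method": "send_rows", "body": {"motion": [[[5,9,0],-0.012],[[5,9,0],-0.012],[[5,9,0],-0.012],[[5,9,0],-0.012],[[5,9,0],-0.012]]}}

```text
time_s: 23.02
position: [0.5054, -0.2849, 0.2869]
tcp_rot: [[0.981, -0.174, -0.092], [-0.173, -0.985, 0.018], [-0.093, -0.002, -0.996]]
force: [-0.0, 0.2, -6.8]
opening: 0.412
```

Call:
{"method": "send_rows", "body": {"motion": [[[4.5,9,0],-0.012],[[4.5,9,0],-0.012],[[4.5,9,0],-0.012],[[4,9,0],-0.012],[[4,9,0],-0.012]]}}

```text
time_s: 23.43
position: [0.5215, -0.3378, 0.2838]
tcp_rot: [[0.99, -0.108, -0.092], [-0.107, -0.994, 0.019], [-0.094, -0.009, -0.996]]
force: [-0.3, -1.1, -7.2]
opening: 0.413
```

Call:
{"method": "send_rows", "body": {"motion": [[[0,0,0],0],[[0,0,30],0],[[0,0,30],0],[[0,0,0],0],[[0,0,0],0]]}}

```text
time_s: 23.85
position: [0.5185, -0.3415, 0.2246]
tcp_rot: [[0.99, -0.109, -0.087], [-0.108, -0.994, 0.015], [-0.088, -0.005, -0.996]]
force: [0.2, 0.2, -6.1]
opening: 0.411
```

Call:
{"method": "send_rows", "body": {"motion": [[[-0.5,-1.5,-8],0.008],[[-0.5,-1.5,-8],0.008],[[-0.5,-1.5,-8],0.008],[[-0.5,-1.5,-8],0.008],[[-0.5,-1.5,-8],0.008]]}}

```text
time_s: 24.27
position: [0.5221, -0.3339, 0.2728]
tcp_rot: [[0.985, -0.151, -0.084], [-0.151, -0.988, 0.012], [-0.085, 0.0, -0.996]]
force: [0.2, -0.5, -6.7]
opening: 0.411
```

Call:
{"method": "send_rows", "body": {"motion": [[[-0.5,-1.5,-8],0.008],[[-0.5,-1.5,-8],0.008],[[-0.5,-1.5,-8],0.008],[[-0.5,-1.5,-8],0.008],[[-0.5,-1.5,-6],0.008]]}}

```text
time_s: 24.68
position: [0.5255, -0.3259, 0.3202]
tcp_rot: [[0.978, -0.194, -0.077], [-0.194, -0.981, 0.007], [-0.077, 0.008, -0.997]]
force: [0.6, 0.1, -6.3]
opening: 0.412
```

Call:
{"method": "send_rows", "body": {"motion": [[[0,0,16],0],[[0,0,16],0],[[0,0,16],0],[[0,0,16],0],[[0,0,14],0]]}}

```text
time_s: 25.1
position: [0.5238, -0.3277, 0.2497]
tcp_rot: [[0.979, -0.196, -0.064], [-0.196, -0.981, -0.004], [-0.062, 0.017, -0.998]]
force: [-0.1, 0.5, -7.0]
opening: 0.409
```

Call:
{"method": "send_rows", "body": {"motion": [[[-0.3,0,-7],0],[[-0.3,0,-7],0],[[-0.3,0,-7],0],[[-0.3,0,-7],0],[[-0.3,0,-7],0]]}}

```text
time_s: 25.52
position: [0.523, -0.3258, 0.2855]
tcp_rot: [[0.978, -0.197, -0.071], [-0.197, -0.98, 0.002], [-0.07, 0.012, -0.997]]
force: [0.6, -0.3, -5.4]
opening: 0.411
```

Call:
{"method": "send_rows", "body": {"motion": [[[-0.3,0,-7],0],[[-0.3,0,-7],0],[[-0.3,0,-7],0],[[-0.3,0,-7],0],[[-0.3,0,-7],0]]}}

```text
time_s: 25.93
position: [0.5255, -0.3264, 0.3294]
tcp_rot: [[0.978, -0.197, -0.064], [-0.198, -0.98, -0.004], [-0.062, 0.017, -0.998]]
force: [-0.9, -0.3, -6.6]
opening: 0.409
```

Call:
{"method": "send_rows", "body": {"motion": [[[0,0,16],0],[[0,0,20],0],[[0,0,20],0],[[0,0,20],0],[[0,0,15],0]]}}

```text
time_s: 26.35
position: [0.525, -0.3311, 0.2477]
tcp_rot: [[0.979, -0.197, -0.048], [-0.198, -0.98, -0.019], [-0.043, 0.028, -0.999]]
force: [-0.1, 0.3, -7.9]
opening: 0.412
```

```bash
python3 plan.py .512 -.324 .212
```

```text
t 26.35 pos [ 0.525  -0.3311  0.2477] yaw -11.4 F [-0.07  0.28 -7.88] open 0.412 tilt -0.9987
[[-2.5, -1.1, 7.2], 0.0],[[-2.5, -1.1, 7.2], 0.0],[[-2.5, -1.1, 7.2], 0.0],[[-2.5, -1.1, 7.2], 0.0],[[-2.5, -1.1, 7.2], 0.0]
```

Call:
{"method": "send_rows", "body": {"motion": [[[-2.5,-1.5,7],-0.003],[[-2.5,-1.5,7],-0.003],[[-2.5,-1.5,7],-0.003],[[-2.5,-1.5,7],-0.003],[[-1.5,-1,5],0]]}}

```text
time_s: 26.77
position: [0.5122, -0.3217, 0.2126]
tcp_rot: [[0.982, -0.184, -0.05], [-0.185, -0.983, -0.017], [-0.046, 0.026, -0.999]]
force: [-0.1, 0.5, -7.1]
opening: 0.411
```

```bash
python3 look.py g1 gable .094; python3 plan.py .5125 -.3226 .19
```

```text
pos [ 0.5122 -0.3217  0.2126] foot [ 0.5076 -0.3233  0.1187]
t 26.87 pos [ 0.5118 -0.3214  0.2122] yaw -10.7 F [-0.88 -0.39 -7.27] open 0.415 tilt -0.9986
[[0.4, 0.1, 4.4], 0.0],[[0.4, 0.1, 4.4], 0.0],[[0.4, 0.1, 4.4], 0.0],[[0.4, 0.1, 4.4], 0.0],[[0.4, 0.1, 4.4], 0.0]
```

View pics/g1_side.png

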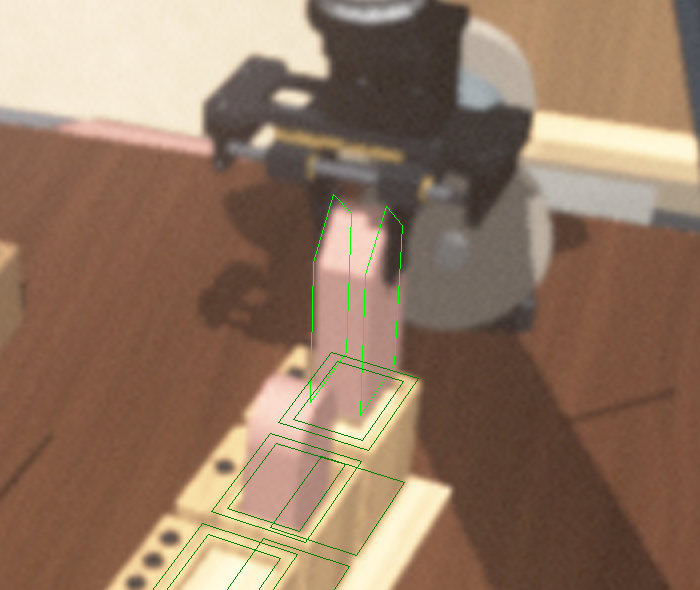

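View pics/g1_top.png

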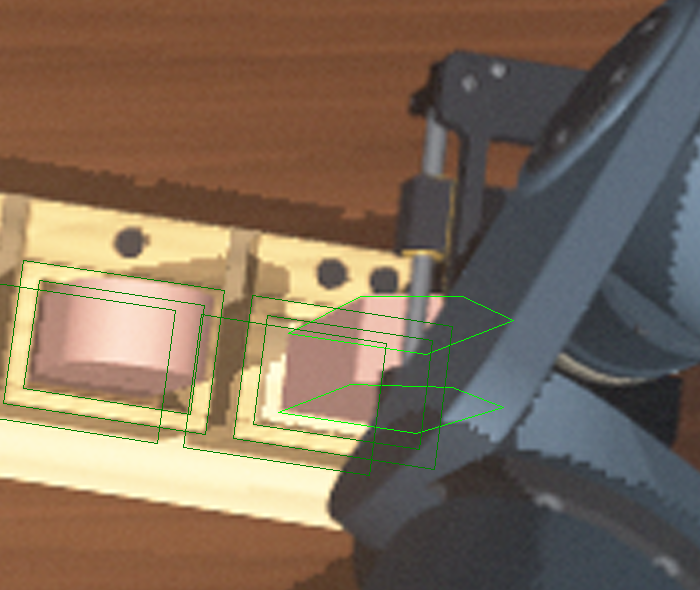

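Call:
{"method": "send_rows", "body": {"motion": [[[0.3,0,5],0],[[0.3,0,5],0],[[0.3,0,5],0],[[0.3,0,5],0],[[0.3,0,5],0]]}}

```text
time_s: 27.28
position: [0.5147, -0.3242, 0.1886]
tcp_rot: [[0.982, -0.184, -0.044], [-0.185, -0.982, -0.022], [-0.04, 0.029, -0.999]]
force: [-0.5, 0.6, -6.2]
opening: 0.411
```

Call:
{"method": "send_rows", "body": {"motion": [[[0,0,1],0],[[0,0,1],0],[[0,0,1],0],[[0,0,1],0],[[0,0,1],0]]}}

```text
time_s: 27.7
position: [0.5144, -0.3241, 0.1819]
tcp_rot: [[0.982, -0.184, -0.045], [-0.185, -0.982, -0.02], [-0.041, 0.028, -0.999]]
force: [0.2, 0.3, -5.4]
opening: 0.412
```

Call:
{"method": "send_rows", "body": {"motion": [[[-0.2,-0.3,1],0],[[-0.2,-0.3,1],0],[[-0.2,-0.3,1],0],[[-0.2,-0.3,1],0],[[-0.2,-0.3,1],0]]}}

```text
time_s: 28.12
position: [0.5142, -0.3236, 0.1774]
tcp_rot: [[0.982, -0.184, -0.043], [-0.185, -0.982, -0.023], [-0.038, 0.031, -0.999]]
force: [0.7, -0.5, -6.4]
opening: 0.413
```

Call:
{"method": "send_rows", "body": {"motion": [[[-0.2,-0.1,1],0],[[-0.2,-0.1,1],0],[[-0.2,-0.1,1],0],[[-0.2,-0.1,1],0],[[-0.2,-0.1,1],0]]}}

```text
time_s: 28.53
position: [0.5135, -0.3232, 0.1722]
tcp_rot: [[0.982, -0.184, -0.042], [-0.186, -0.982, -0.024], [-0.037, 0.031, -0.999]]
force: [0.8, -0.3, -6.1]
opening: 0.413
```

Call:
{"method": "send_rows", "body": {"motion": [[[0,0,1],0],[[0,0,1],0],[[0,0,1],0],[[0,0,1],0],[[0,0,1],0]]}}

```text
time_s: 28.95
position: [0.5134, -0.3232, 0.1667]
tcp_rot: [[0.982, -0.184, -0.041], [-0.186, -0.982, -0.024], [-0.036, 0.031, -0.999]]
force: [0.7, -0.6, -5.9]
opening: 0.411
```

Call:
{"method": "send_rows", "body": {"motion": [[[0,0,1],0],[[0,0,1],0],[[0,0,1],0],[[0,0,1],0],[[0,0,1],0]]}}

```text
time_s: 29.37
position: [0.5134, -0.3233, 0.1612]
tcp_rot: [[0.982, -0.185, -0.041], [-0.186, -0.982, -0.023], [-0.036, 0.031, -0.999]]
force: [0.1, 1.0, -5.7]
opening: 0.413
```

Call:
{"method": "send_rows", "body": {"motion": [[[0,0,1],0],[[0,0,1],0],[[0,0,1],0],[[0,0,1],0],[[0,0,1],0]]}}

```text
time_s: 29.78
position: [0.5133, -0.3233, 0.1557]
tcp_rot: [[0.982, -0.185, -0.041], [-0.186, -0.982, -0.023], [-0.036, 0.03, -0.999]]
force: [0.3, -0.1, -6.9]
opening: 0.409
```

Call:
{"method": "send_rows", "body": {"motion": [[[0,0,1],0],[[0,0,1],0],[[0,0,1],0],[[0,0,1],0],[[0,0,1],0]]}}

```text
time_s: 30.2
position: [0.5132, -0.3234, 0.1503]
tcp_rot: [[0.982, -0.185, -0.041], [-0.186, -0.982, -0.023], [-0.036, 0.03, -0.999]]
force: [0.8, -0.7, -5.7]
opening: 0.411
```

Call:
{"method": "send_rows", "body": {"motion": [[[0,0,1],0],[[0,0,1],0],[[0,0,1],0],[[0,0,1],0],[[0,0,1],0]]}}

```text
time_s: 30.62
position: [0.5131, -0.3234, 0.1448]
tcp_rot: [[0.982, -0.185, -0.04], [-0.186, -0.982, -0.023], [-0.035, 0.03, -0.999]]
force: [0.1, 0.0, -7.1]
opening: 0.411
```

Call:
{"method": "send_rows", "body": {"motion": [[[0,0,1],0],[[0,0,1],0],[[0,0,1],0],[[0,0,1],0],[[0,0,1],0]]}}

```text
time_s: 31.03
position: [0.5129, -0.3235, 0.1393]
tcp_rot: [[0.982, -0.185, -0.04], [-0.186, -0.982, -0.023], [-0.035, 0.03, -0.999]]
force: [1.2, 0.8, -5.4]
opening: 0.411
```

Call:
{"method": "send_rows", "body": {"motion": [[[0,0,1],0],[[0,0,1],0],[[0,0,1],0],[[0,0,1],0],[[0,0,1],0]]}}

```text
time_s: 31.45
position: [0.5128, -0.3236, 0.1338]
tcp_rot: [[0.982, -0.185, -0.04], [-0.186, -0.982, -0.023], [-0.035, 0.03, -0.999]]
force: [0.9, 0.2, -4.2]
opening: 0.413
```

Call:
{"method": "send_rows", "body": {"motion": [[[0,0,1],0],[[0,0,0.5],0],[[0,0,0.5],0],[[0,0,0],0],[[0,0,0],0]]}}

```text
time_s: 31.87
position: [0.5128, -0.3237, 0.1331]
tcp_rot: [[0.982, -0.185, -0.04], [-0.186, -0.982, -0.023], [-0.035, 0.03, -0.999]]
force: [-0.3, 0.3, -3.1]
opening: 0.411
```

Call:
{"method": "send_rows", "body": {"motion": [[[0,0,1],0],[[0,0,1],0],[[0,0,0.5],0],[[0,0,0],0],[[0,0,0],0]]}}

```text
time_s: 32.28
position: [0.5127, -0.3237, 0.132]
tcp_rot: [[0.982, -0.185, -0.039], [-0.186, -0.982, -0.023], [-0.034, 0.03, -0.999]]
force: [-0.1, 0.7, -0.9]
opening: 0.414
```

Call:
{"method": "send_rows", "body": {"motion": [[[0,0,0],0],[[0,0,0],0],[[0,0,0],0],[[0,0,0],0],[[0,0,0],0]], "gripper": 0.25}}

```text
time_s: 32.7
position: [0.5141, -0.3265, 0.1334]
tcp_rot: [[0.982, -0.184, -0.036], [-0.185, -0.982, -0.03], [-0.03, 0.036, -0.999]]
force: [0.1, 0.3, -0.8]
opening: 0.696
```

Call:
{"method": "send_rows", "body": {"motion": [[[0,0,0],0],[[0,0,-1],0],[[0,0,-3],0],[[0,0,-6],0],[[0,0,-8],0]]}}

```text
time_s: 33.12
position: [0.5146, -0.3262, 0.1514]
tcp_rot: [[0.982, -0.184, -0.037], [-0.185, -0.982, -0.029], [-0.031, 0.036, -0.999]]
force: [0.1, 1.2, 0.0]
opening: 0.745
```

Call:
{"method": "send_rows", "body": {"motion": [[[0,0,-16],0],[[0,0,-20],0],[[0,0,-25],0],[[0,0,-25],0],[[0,0,-20],0]], "gripper": 0}}

```text
time_s: 33.53
position: [0.5169, -0.3214, 0.2612]
tcp_rot: [[0.982, -0.184, -0.042], [-0.185, -0.982, -0.025], [-0.037, 0.032, -0.999]]
force: [1.1, -0.9, -1.1]
opening: 0.98
```

```bash
python3 - <<'E'
from rig import capture
import cv2
im=capture("side")["image"]; cv2.imwrite("pics/rel2_side.png",cv2.resize(im[100:260,260:420],None,fx=3.5,fy=3.5,interpolation=cv2.INTER_CUBIC))
E
python3 plan.py .4905 .284 .25 17.5
```

```text
t 33.58 pos [ 0.5191 -0.3229  0.2659] yaw -10.7 F [ 1.27 -1.05  2.87] open 0.990 tilt -0.9989
[[-7.0, -29.6, 0.8], -0.025],[[-6.3, -29.7, 0.8], -0.025],[[-5.6, -29.9, 0.8], -0.025],[[-4.8, -30.0, 0.8], -0.025],[[-4.1, -30.1, 0.8], -0.025]
[[-3.3, -30.2, 0.8], -0.025],[[-2.6, -30.3, 0.8], -0.025],[[-1.9, -30.3, 0.8], -0.025],[[-1.1, -30.4, 0.8], -0.025],[[-0.4, -30.4, 0.8], -0.025]
[[0.4, -30.4, 0.8], -0.025],[[1.1, -30.4, 0.8], -0.025],[[1.9, -30.3, 0.8], -0.025],[[2.6, -30.3, 0.8], -0.025],[[3.4, -30.2, 0.8], -0.025]
[[4.1, -30.1, 0.8], -0.025],[[4.8, -30.0, 0.8], -0.025],[[5.6, -29.9, 0.8], -0.025],[[6.3, -29.7, 0.8], -0.025],[[7.0, -29.6, 0.8], -0.025]
```

View pics/rel2_side.png

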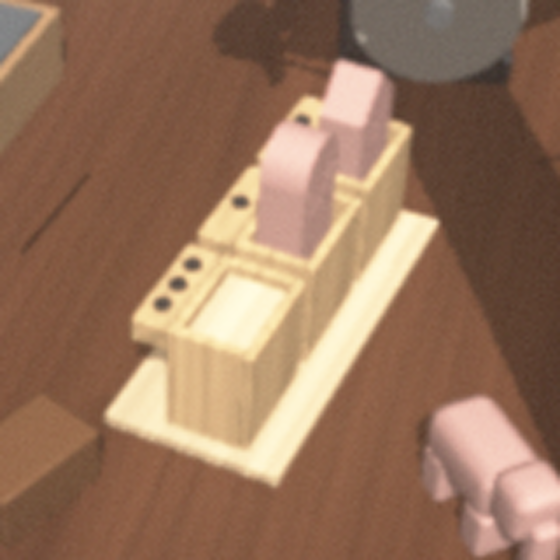

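Call:
{"method": "send_rows", "body": {"motion": [[[-7,-29.5,1],-0.025],[[-6.5,-29.5,1],-0.025],[[-5.5,-30,1],-0.025],[[-5,-30,1],-0.025],[[-4,-30,1],-0.025]]}}

```text
time_s: 34.0
position: [0.5149, -0.1762, 0.2633]
tcp_rot: [[0.998, -0.065, -0.019], [-0.066, -0.997, -0.045], [-0.016, 0.046, -0.999]]
force: [-0.1, -0.1, 1.0]
opening: 1.0
```

Call:
{"method": "send_rows", "body": {"motion": [[[-3.5,-30,1],-0.025],[[-2.5,-30,1],-0.025],[[-2,-30,1],-0.025],[[-1,-30,1],-0.025],[[-0.5,-30,1],-0.025]]}}

```text
time_s: 34.42
position: [0.5064, -0.0194, 0.2546]
tcp_rot: [[0.998, 0.065, -0.013], [0.064, -0.997, -0.047], [-0.016, 0.046, -0.999]]
force: [0.6, -0.2, 0.7]
opening: 1.002
```

Call:
{"method": "send_rows", "body": {"motion": [[[0.5,-30,1],-0.025],[[1,-30,1],-0.025],[[2,-30,1],-0.025],[[2.5,-30,1],-0.025],[[3.5,-30,1],-0.025]]}}

```text
time_s: 34.83
position: [0.4972, 0.138, 0.2456]
tcp_rot: [[0.981, 0.194, -0.006], [0.194, -0.98, -0.047], [-0.015, 0.045, -0.999]]
force: [0.9, 0.1, 0.1]
opening: 1.0
```

```bash
python3 plan.py .4905 .284 .22 17.5
```

```text
t 34.83 pos [0.4972 0.138  0.2456] yaw 11.2 F [0.9  0.13 0.13] open 1.000 tilt -0.9989
[[4.4, -28.9, 5.1], -0.022],[[5.0, -28.8, 5.1], -0.022],[[5.6, -28.7, 5.1], -0.022],[[6.3, -28.6, 5.1], -0.022],[[6.9, -28.4, 5.1], -0.022]
```

Call:
{"method": "send_rows", "body": {"motion": [[[4.5,-28,4],-0.02],[[5,-27,4],-0.02],[[5.5,-25,4],-0.02],[[5,-22,4],-0.02],[[3,-12,4],-0.02]]}}

```text
time_s: 35.25
position: [0.4926, 0.2631, 0.2231]
tcp_rot: [[0.954, 0.301, 0.002], [0.301, -0.953, -0.044], [-0.012, 0.043, -0.999]]
force: [0.1, -0.7, -0.0]
opening: 1.0
```

Call:
{"method": "send_rows", "body": {"motion": [[[0,0,4],0],[[0,0,4],0],[[0,0,2],0],[[0,0,2],0],[[0,0,0],0]]}}

```text
time_s: 35.67
position: [0.4921, 0.2616, 0.21]
tcp_rot: [[0.953, 0.303, 0.001], [0.302, -0.952, -0.046], [-0.013, 0.044, -0.999]]
force: [0.2, -0.0, -0.6]
opening: 0.999
```

```bash
python3 wr.py w3 square .4905 .284 17.5;python3 plan.py .4905 .284 .18 17.5
```

```text
t 35.72 pos [0.4923 0.2615 0.2103] yaw 17.6 F [ 0.31 -0.67  0.71] open 1.004 tilt -0.9989
[[1.0, -4.4, 6.1], 0.0],[[1.0, -4.4, 6.1], 0.0],[[1.0, -4.4, 6.1], 0.0],[[1.0, -4.4, 6.1], 0.0],[[1.0, -4.4, 6.1], 0.0]
```

View pics/w3.png

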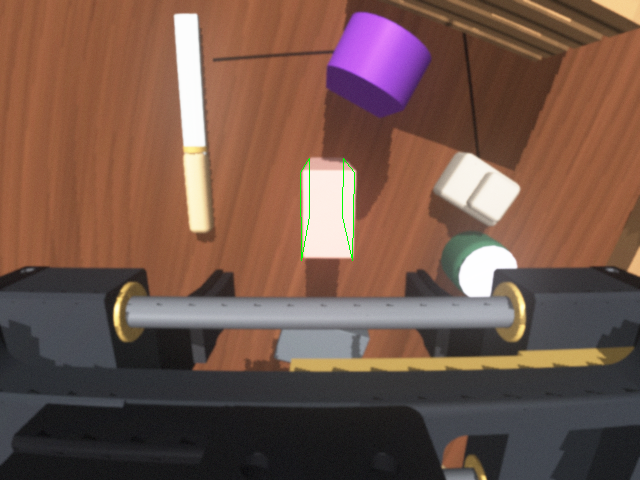

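Call:
{"method": "send_rows", "body": {"motion": [[[1,-5,6],0],[[1,-5,6],0],[[1,-5,6],0],[[1,-4,6],0],[[1,-2,6],0]]}}

```text
time_s: 36.13
position: [0.4927, 0.2813, 0.1784]
tcp_rot: [[0.955, 0.298, 0.005], [0.298, -0.954, -0.045], [-0.008, 0.044, -0.999]]
force: [-0.5, -0.5, 0.3]
opening: 1.001
```

```bash
python3 plan.py .4905 .284 .092 17.5; python3 plan.py .4905 .284 .092
```

```text
t 36.13 pos [0.4927 0.2813 0.1784] yaw 17.3 F [-0.53 -0.46  0.26] open 1.001 tilt -0.9990
[[-0.3, -0.6, 17.3], -0.001],[[-0.3, -0.6, 17.3], -0.001],[[-0.3, -0.6, 17.3], -0.001],[[-0.3, -0.6, 17.3], -0.001],[[-0.3, -0.6, 17.3], -0.001]
t 36.13 pos [0.4927 0.2813 0.1784] yaw 17.3 F [-0.53 -0.46  0.26] open 1.001 tilt -0.9990
[[-0.1, -1.4, 17.2], 0.0],[[-0.1, -1.4, 17.2], 0.0],[[-0.1, -1.4, 17.2], 0.0],[[-0.1, -1.4, 17.2], 0.0],[[-0.1, -1.4, 17.2], 0.0]
```

Call:
{"method": "send_rows", "body": {"motion": [[[-0.5,-1.5,14],0],[[-0.5,-1.5,17],0],[[-0.5,-1.5,17],0],[[-0.5,-1.5,16],0],[[-0.5,-1,10],0]]}}

```text
time_s: 36.55
position: [0.4895, 0.2869, 0.0998]
tcp_rot: [[0.954, 0.3, 0.009], [0.3, -0.953, -0.044], [-0.005, 0.044, -0.999]]
force: [-0.5, -0.4, -0.0]
opening: 0.999
```

```bash
python3 plan.py .4905 .284 .092
```

```text
t 36.55 pos [0.4895 0.2869 0.0998] yaw 17.5 F [-0.47 -0.41 -0.02] open 0.999 tilt -0.9990
[[0.0, 0.5, 1.6], 0.0],[[0.0, 0.5, 1.6], 0.0],[[0.0, 0.5, 1.6], 0.0],[[0.0, 0.5, 1.6], 0.0],[[0.0, 0.5, 1.6], 0.0]
```

Call:
{"method": "send_rows", "body": {"motion": [[[0,0.5,2],0],[[0,0.5,2],0],[[0,0.5,2],0],[[0,0.5,1],0],[[0,0.5,0.5],0]]}}

```text
time_s: 36.97
position: [0.4893, 0.2844, 0.0896]
tcp_rot: [[0.953, 0.302, 0.005], [0.302, -0.952, -0.045], [-0.009, 0.044, -0.999]]
force: [-0.5, -0.1, -0.4]
opening: 0.999
```

Call:
{"method": "send_rows", "body": {"motion": [[[0,0,0],0],[[0,0,0],0],[[0,0,0],0],[[0,0,0],0],[[0,0,0],0]], "gripper": 1}}

```text
time_s: 37.38
position: [0.4913, 0.2847, 0.0921]
tcp_rot: [[0.954, 0.301, 0.01], [0.301, -0.953, -0.043], [-0.003, 0.044, -0.999]]
force: [0.5, -0.5, 0.5]
opening: 0.706
```

Call:
{"method": "send_rows", "body": {"motion": [[[0,0,0],0],[[0,0,0],0],[[0,0,0],0],[[0,0,-1],0],[[0,0,-2],0]]}}

```text
time_s: 37.8
position: [0.4897, 0.2844, 0.0941]
tcp_rot: [[0.954, 0.301, 0.007], [0.301, -0.953, -0.044], [-0.007, 0.044, -0.999]]
force: [-0.4, 0.0, -9.7]
opening: 0.414
```

Call:
{"method": "send_rows", "body": {"motion": [[[0,0,-10],0],[[0,0,-15],0],[[0,0,-15],0],[[0,0,-15],0],[[0,0,-15],0]]}}

```text
time_s: 38.22
position: [0.4796, 0.2842, 0.1577]
tcp_rot: [[0.953, 0.301, -0.02], [0.3, -0.953, -0.053], [-0.036, 0.045, -0.998]]
force: [0.9, 0.4, -9.6]
opening: 0.414
```

Call:
{"method": "send_rows", "body": {"motion": [[[0,0,-15],0],[[0,0,-15],0],[[0,0,-15],0],[[0,0,-15],0],[[0,0,-12],0]]}}

```text
time_s: 38.63
position: [0.4739, 0.2863, 0.2289]
tcp_rot: [[0.953, 0.302, -0.037], [0.3, -0.952, -0.058], [-0.053, 0.044, -0.998]]
force: [0.7, 0.4, -9.7]
opening: 0.409
```

```bash
python3 plan.py .55 -.117 .255 -10.4 17
```

```text
t 38.63 pos [0.4739 0.2863 0.2289] yaw 17.5 F [ 0.71  0.37 -9.72] open 0.409 tilt -0.9976
[[-1.9, 16.3, -1.0], 0.019],[[-1.6, 16.3, -1.0], 0.019],[[-1.3, 16.4, -1.0], 0.019],[[-1.0, 16.4, -1.0], 0.019],[[-0.7, 16.4, -1.0], 0.019]
[[-0.3, 16.4, -1.0], 0.019],[[-0.0, 16.4, -1.0], 0.019],[[0.3, 16.4, -1.0], 0.019],[[0.6, 16.4, -1.0], 0.019],[[0.9, 16.4, -1.0], 0.019]
[[1.3, 16.4, -1.0], 0.019],[[1.6, 16.3, -1.0], 0.019],[[1.9, 16.3, -1.0], 0.019],[[2.2, 16.3, -1.0], 0.019],[[2.5, 16.2, -1.0], 0.019]
[[2.8, 16.2, -1.0], 0.019],[[3.1, 16.1, -1.0], 0.019],[[3.5, 16.0, -1.0], 0.019],[[3.8, 16.0, -1.0], 0.019],[[4.1, 15.9, -1.0], 0.019]
[[4.4, 15.8, -1.0], 0.019],[[4.7, 15.7, -1.0], 0.019],[[5.0, 15.6, -1.0], 0.019],[[5.3, 15.5, -1.0], 0.019],[[5.6, 15.4, -1.0], 0.019]
```

Call:
{"method": "send_rows", "body": {"motion": [[[-2,16,-4],0.019],[[-1.5,18,-4],0.019],[[-1,18,-4],0.019],[[-1,18,-4],0.019],[[0,18,-4],0.019]]}}

```text
time_s: 39.05
position: [0.4858, 0.2021, 0.2522]
tcp_rot: [[0.976, 0.213, -0.048], [0.211, -0.976, -0.056], [-0.059, 0.045, -0.997]]
force: [0.2, -0.7, -9.6]
opening: 0.414
```

Call:
{"method": "send_rows", "body": {"motion": [[[0,18,-3],0.019],[[0,18,-3],0.019],[[0.5,18,-3],0.019],[[1,18,-3],0.019],[[1,18,-3],0.019]]}}

```text
time_s: 39.47
position: [0.4972, 0.1107, 0.2677]
tcp_rot: [[0.991, 0.116, -0.064], [0.113, -0.992, -0.056], [-0.07, 0.048, -0.996]]
force: [0.1, 0.1, -9.7]
opening: 0.41
```

Call:
{"method": "send_rows", "body": {"motion": [[[1.5,16,-2],0.019],[[2,16,-2],0.019],[[2,16,-2],0.019],[[2.5,16,-2],0.019],[[2.5,16,-2],0.019]]}}

```text
time_s: 39.88
position: [0.507, 0.0291, 0.277]
tcp_rot: [[0.997, 0.017, -0.081], [0.013, -0.999, -0.053], [-0.082, 0.052, -0.995]]
force: [0.5, 0.8, -9.5]
opening: 0.413
```

```bash
python3 plan.py .55 -.117 .255 -10.4 12
```

```text
t 39.88 pos [0.507  0.0291 0.277 ] yaw 0.7 F [ 0.46  0.79 -9.5 ] open 0.413 tilt -0.9953
[[2.7, 9.8, 1.5], 0.013],[[2.9, 9.7, 1.5], 0.013],[[3.0, 9.7, 1.5], 0.013],[[3.1, 9.7, 1.5], 0.013],[[3.2, 9.6, 1.5], 0.013]
[[3.4, 9.6, 1.5], 0.013],[[3.5, 9.5, 1.5], 0.013],[[3.6, 9.5, 1.5], 0.013],[[3.7, 9.4, 1.5], 0.013],[[3.9, 9.4, 1.5], 0.013]
[[4.0, 9.3, 1.5], 0.013],[[4.1, 9.3, 1.5], 0.013],[[4.2, 9.2, 1.5], 0.013],[[4.3, 9.2, 1.5], 0.013],[[4.5, 9.1, 1.5], 0.013]
```

Call:
{"method": "send_rows", "body": {"motion": [[[3,10,1],0.013],[[3,10,1],0.013],[[3,10,1],0.013],[[3,10,1],0.013],[[3,10,1],0.013]]}}

```text
time_s: 40.3
position: [0.518, -0.0241, 0.2706]
tcp_rot: [[0.995, -0.053, -0.089], [-0.058, -0.997, -0.05], [-0.086, 0.055, -0.995]]
force: [-0.0, 0.1, -10.3]
opening: 0.411
```

Call:
{"method": "send_rows", "body": {"motion": [[[4,10,0],0.013],[[4,10,0],0.013],[[4,10,0],0.013],[[4,9,0],0.013],[[4,9,0],0.013]]}}

```text
time_s: 40.72
position: [0.535, -0.0782, 0.2705]
tcp_rot: [[0.988, -0.124, -0.091], [-0.129, -0.99, -0.049], [-0.084, 0.06, -0.995]]
force: [-0.5, 0.1, -9.0]
opening: 0.413
```

```bash
python3 plan.py .553 -.117 .29 -10.4 12
```

```text
t 40.72 pos [ 0.535  -0.0782  0.2705] yaw -7.4 F [-0.47  0.08 -9.  ] open 0.413 tilt -0.9947
[[4.6, 7.2, -3.9], 0.01],[[4.6, 7.2, -3.9], 0.01],[[4.7, 7.1, -3.9], 0.01],[[4.8, 7.1, -3.9], 0.01],[[4.9, 7.0, -3.9], 0.01]
```

Call:
{"method": "send_rows", "body": {"motion": [[[4,7,-8],0.01],[[4,7,-8],0.01],[[4,7,-8],0.01],[[4,7,-8],0.01],[[4,7,-8],0.01]]}}

```text
time_s: 41.13
position: [0.5543, -0.118, 0.313]
tcp_rot: [[0.979, -0.18, -0.094], [-0.184, -0.982, -0.047], [-0.084, 0.063, -0.994]]
force: [0.2, 0.0, -7.8]
opening: 0.407
```

Call:
{"method": "send_rows", "body": {"motion": [[[0,0,-7],0],[[0,0,-7],0],[[0,0,-5],0],[[0,0,16],0],[[0,0,20],0]]}}

```text
time_s: 41.55
position: [0.5591, -0.1214, 0.3073]
tcp_rot: [[0.981, -0.182, -0.075], [-0.186, -0.981, -0.054], [-0.064, 0.066, -0.996]]
force: [0.6, -0.4, -10.3]
opening: 0.408
```

Call:
{"method": "send_rows", "body": {"motion": [[[0,0,20],0],[[0,0,20],0],[[0,0,5],0],[[0,0,0],0],[[0,0,0],0]]}}

```text
time_s: 41.97
position: [0.5531, -0.12, 0.2605]
tcp_rot: [[0.981, -0.178, -0.08], [-0.183, -0.982, -0.05], [-0.07, 0.064, -0.996]]
force: [0.6, 0.5, -8.8]
opening: 0.411
```

Call:
{"method": "send_rows", "body": {"motion": [[[-0.5,0,-7],0],[[-0.5,0,-7],0],[[-0.5,0,-7],0],[[-0.5,0,-7],0],[[-0.5,0,-7],0]]}}

```text
time_s: 42.38
position: [0.5554, -0.1175, 0.3026]
tcp_rot: [[0.981, -0.178, -0.075], [-0.182, -0.982, -0.052], [-0.064, 0.064, -0.996]]
force: [0.6, -0.8, -10.2]
opening: 0.412
```

Call:
{"method": "send_rows", "body": {"motion": [[[-0.5,0,-7],0],[[-0.5,0,-7],0],[[-0.5,0,-7],0],[[-0.5,0,-7],0],[[-0.5,0,-7],0]]}}

```text
time_s: 42.8
position: [0.5559, -0.1151, 0.3441]
tcp_rot: [[0.981, -0.178, -0.07], [-0.182, -0.982, -0.053], [-0.06, 0.065, -0.996]]
force: [-0.2, -0.5, -9.8]
opening: 0.41
```

Call:
{"method": "send_rows", "body": {"motion": [[[0,0,16],0],[[0,0,22],0],[[0,0,22],0],[[0,0,22],0],[[0,0,16],0]]}}

```text
time_s: 43.22
position: [0.5558, -0.1225, 0.2545]
tcp_rot: [[0.983, -0.179, -0.05], [-0.182, -0.981, -0.061], [-0.038, 0.069, -0.997]]
force: [-0.2, 0.0, -10.8]
opening: 0.41
```

```bash
python3 plan.py .552 -.117 .21
```

```text
t 43.22 pos [ 0.5558 -0.1225  0.2545] yaw -10.5 F [ -0.22   0.04 -10.81] open 0.410 tilt -0.9969
[[-0.6, -1.6, 8.8], 0.0],[[-0.6, -1.6, 8.8], 0.0],[[-0.6, -1.6, 8.8], 0.0],[[-0.6, -1.6, 8.8], 0.0],[[-0.6, -1.6, 8.8], 0.0]
```

Call:
{"method": "send_rows", "body": {"motion": [[[-1.5,-2,8],0],[[-1.5,-2,8],0],[[-1.5,-2,8],0],[[-1,-2,8],0],[[-1,-1,6],0]]}}

```text
time_s: 43.63
position: [0.5486, -0.1143, 0.2134]
tcp_rot: [[0.982, -0.179, -0.052], [-0.182, -0.981, -0.06], [-0.04, 0.069, -0.997]]
force: [-0.1, 0.7, -9.1]
opening: 0.413
```

```bash
python3 - <<'E'
s=open('look.py').read()
s=s.replace('X=np.array(','if kind=="square": R=R@np.linalg.inv(np.array([[1,0,-.007],[0,1,.044],[.007,-.044,1]]))\nX=np.array(')
open('look.py','w').write(s)
E
python3 look.py s1 square .092; python3 plan.py .5495 -.1156 .19
```

```text
pos [ 0.5486 -0.1143  0.2134] foot [ 0.5451 -0.1159  0.1215]
t 43.73 pos [ 0.5477 -0.114   0.2129] yaw -10.5 F [-0.46 -0.2  -9.13] open 0.413 tilt -0.9967
[[0.6, -0.1, 4.6], 0.0],[[0.6, -0.1, 4.6], 0.0],[[0.6, -0.1, 4.6], 0.0],[[0.6, -0.1, 4.6], 0.0],[[0.6, -0.1, 4.6], 0.0]
```

View pics/s1_side.png

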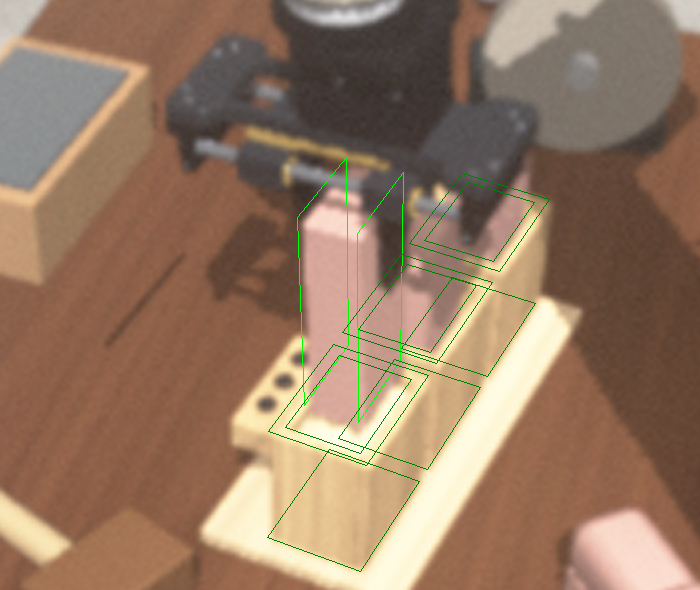

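View pics/s1_top.png

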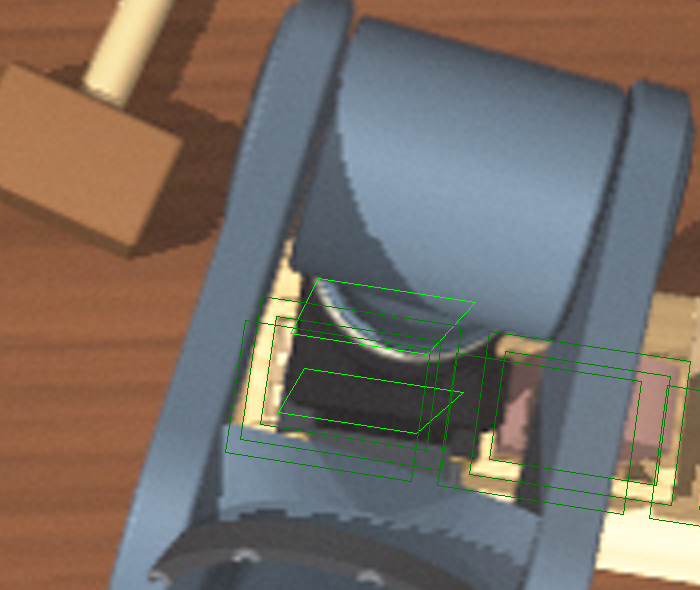

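Call:
{"method": "send_rows", "body": {"motion": [[[0.5,0,5],0],[[0.5,0,5],0],[[0.5,0,5],0],[[0.5,0,5],0],[[0.5,0,4],0]]}}

```text
time_s: 44.15
position: [0.552, -0.1172, 0.19]
tcp_rot: [[0.983, -0.179, -0.047], [-0.182, -0.981, -0.063], [-0.035, 0.07, -0.997]]
force: [-0.6, -0.5, -9.5]
opening: 0.414
```

Call:
{"method": "send_rows", "body": {"motion": [[[0,0,1],0],[[0,0,1],0],[[0,0,1],0],[[0,0,1],0],[[0,0,1],0]]}}

```text
time_s: 44.57
position: [0.552, -0.1177, 0.1839]
tcp_rot: [[0.983, -0.179, -0.047], [-0.182, -0.981, -0.062], [-0.035, 0.07, -0.997]]
force: [-0.3, 0.5, -9.4]
opening: 0.414
```

Call:
{"method": "send_rows", "body": {"motion": [[[-0.5,-0.5,1],0],[[-0.5,-0.5,1],0],[[-0.5,-0.5,1],0],[[-0.5,-0.5,1],0],[[-0.5,-0.5,1],0]]}}

```text
time_s: 44.98
position: [0.5507, -0.1158, 0.1793]
tcp_rot: [[0.983, -0.179, -0.044], [-0.182, -0.981, -0.064], [-0.032, 0.071, -0.997]]
force: [-0.2, -1.5, -9.3]
opening: 0.405
```

Call:
{"method": "send_rows", "body": {"motion": [[[-0.2,-0.1,1],0],[[-0.2,-0.1,1],0],[[-0.1,-0.1,1],0],[[-0.1,-0.1,1],0],[[0,-0.1,1],0]]}}

```text
time_s: 45.4
position: [0.5502, -0.1154, 0.174]
tcp_rot: [[0.983, -0.179, -0.043], [-0.182, -0.981, -0.065], [-0.031, 0.071, -0.997]]
force: [0.6, 0.9, -9.1]
opening: 0.417
```

Call:
{"method": "send_rows", "body": {"motion": [[[0,-0.1,1],0],[[0,-0.1,1],0],[[0,-0.1,1],0],[[0,-0.1,1],0],[[0,-0.1,1],0]]}}

```text
time_s: 45.82
position: [0.5502, -0.1154, 0.1685]
tcp_rot: [[0.983, -0.179, -0.043], [-0.182, -0.981, -0.065], [-0.031, 0.072, -0.997]]
force: [0.8, -0.9, -9.3]
opening: 0.413
```

Call:
{"method": "send_rows", "body": {"motion": [[[0,-0.1,1],0],[[0,-0.1,1],0],[[0,-0.1,1],0],[[0,-0.1,1],0],[[0,-0.1,1],0]]}}

```text
time_s: 46.23
position: [0.5502, -0.1153, 0.163]
tcp_rot: [[0.983, -0.179, -0.043], [-0.182, -0.981, -0.065], [-0.031, 0.072, -0.997]]
force: [0.3, 1.1, -9.3]
opening: 0.411
```

Call:
{"method": "send_rows", "body": {"motion": [[[0,-0.1,1],0],[[0,-0.1,1],0],[[0,-0.1,1],0],[[0,-0.1,1],0],[[0,-0.1,1],0]]}}

```text
time_s: 46.65
position: [0.5502, -0.1153, 0.1575]
tcp_rot: [[0.983, -0.179, -0.043], [-0.182, -0.981, -0.065], [-0.03, 0.072, -0.997]]
force: [0.5, -1.8, -8.1]
opening: 0.413
```

Call:
{"method": "send_rows", "body": {"motion": [[[0,-0.1,1],0],[[0,-0.1,1],0],[[0,-0.1,1],0],[[0,-0.1,0],0],[[0,-0.1,0],0]]}}

```text
time_s: 47.07
position: [0.5502, -0.1153, 0.1554]
tcp_rot: [[0.983, -0.179, -0.043], [-0.182, -0.981, -0.066], [-0.03, 0.073, -0.997]]
force: [-0.4, -0.1, -5.6]
opening: 0.415
```

Call:
{"method": "send_rows", "body": {"motion": [[[0,0,1],0],[[0,0,1],0],[[0,0,0.5],0],[[0,0,0],0],[[0,0,0],0]]}}

```text
time_s: 47.48
position: [0.5501, -0.1153, 0.1544]
tcp_rot: [[0.983, -0.179, -0.042], [-0.182, -0.981, -0.066], [-0.029, 0.073, -0.997]]
force: [-0.6, -0.5, -3.9]
opening: 0.411
```

Call:
{"method": "send_rows", "body": {"motion": [[[0,0,1],0],[[0,0,1],0],[[0,0,1],0],[[0,0,0.5],0],[[0,0,0],0]]}}

```text
time_s: 47.9
position: [0.5501, -0.1154, 0.1525]
tcp_rot: [[0.983, -0.179, -0.041], [-0.181, -0.981, -0.066], [-0.029, 0.073, -0.997]]
force: [-2.5, 0.3, 0.5]
opening: 0.411
```

Call:
{"method": "send_rows", "body": {"motion": [[[0,0,0],0],[[0,0,0],0],[[0,0,0],0],[[0,0,0],0],[[0,0,0],0]], "gripper": 0.25}}

```text
time_s: 48.32
position: [0.5538, -0.1171, 0.1539]
tcp_rot: [[0.983, -0.179, -0.032], [-0.181, -0.981, -0.071], [-0.019, 0.075, -0.997]]
force: [-0.0, 0.7, -0.7]
opening: 0.694
```

Call:
{"method": "send_rows", "body": {"motion": [[[0,0,0],0],[[0,0,-1],0],[[0,0,-3],0],[[0,0,-6],0],[[0,0,-8],0]]}}

```text
time_s: 48.73
position: [0.5548, -0.1161, 0.1721]
tcp_rot: [[0.983, -0.179, -0.032], [-0.181, -0.981, -0.071], [-0.019, 0.075, -0.997]]
force: [-0.3, -0.1, -0.4]
opening: 0.749
```

Call:
{"method": "send_rows", "body": {"motion": [[[0,0,-16],0],[[0,0,-20],0],[[0,0,-25],0],[[0,0,-25],0],[[0,0,-20],0]], "gripper": 0}}

```text
time_s: 49.15
position: [0.5562, -0.1074, 0.282]
tcp_rot: [[0.983, -0.179, -0.039], [-0.181, -0.981, -0.068], [-0.026, 0.074, -0.997]]
force: [-0.5, 0.3, -0.2]
opening: 0.979
```

Call:
{"method": "send_rows", "body": {"motion": [[[0,-20,-5],0],[[0,-25,-5],0],[[0,-25,-5],0],[[0,-25,0],0],[[0,-25,0],0]]}}

```text
time_s: 49.57
position: [0.5835, 0.0094, 0.3018]
tcp_rot: [[0.982, -0.189, -0.018], [-0.19, -0.979, -0.076], [-0.003, 0.078, -0.997]]
force: [0.4, 0.1, -0.9]
opening: 0.999
```

Call:
{"method": "send_rows", "body": {"motion": [[[0,-30,0],0],[[0,-30,0],0],[[0,-25,0],0],[[0,0,0],0],[[0,0,0],0]]}}

```text
time_s: 49.98
position: [0.6005, 0.1022, 0.3003]
tcp_rot: [[0.983, -0.184, -0.01], [-0.184, -0.98, -0.074], [0.004, 0.074, -0.997]]
force: [-0.1, 0.3, -0.4]
opening: 0.999
```

```bash
python3 - <<'E'
from rig import capture
import cv2
im=capture("side")["image"]; cv2.imwrite("pics/end_side.png",im[60:460,200:500]); cv2.imwrite("pics/end_sideb.png",cv2.resize(im[100:260,270:410],None,fx=3.7,fy=3.7,interpolation=cv2.INTER_CUBIC))
im=capture("top")["image"]; cv2.imwrite("pics/end_top.png",im)
E
python3 plan.py .5 0 .2
```

```text
t 50.08 pos [0.6004 0.1011 0.3003] yaw -10.7 F [-0.79  0.67 -0.04] open 1.000 tilt -0.9972
[[-16.0, 22.1, 21.7], 0.0],[[-16.0, 22.1, 21.7], 0.0],[[-16.0, 22.1, 21.7], 0.0],[[-16.0, 22.1, 21.7], 0.0],[[-16.0, 22.1, 21.7], 0.0]
```

View pics/end_sideb.png

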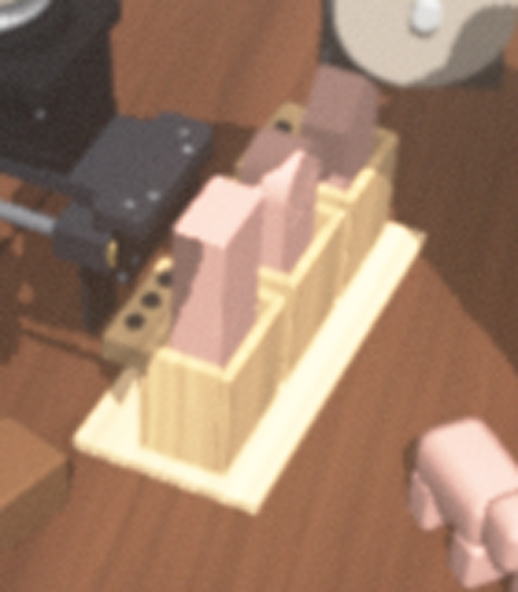

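View pics/end_top.png

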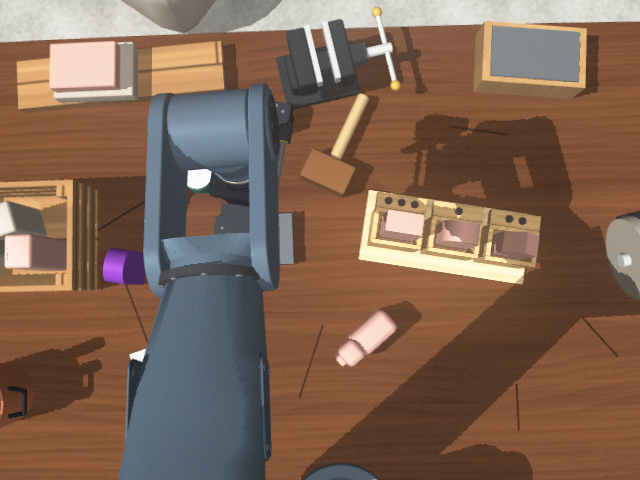

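Run:
```python
from h import *
from rig import capture
for cam,(x0,y0,w,h,k) in {"top":(350,180,200,110,4),"side":(270,100,140,150,4)}.items():
    im=cv2.imread("pics/end_top.png") if cam=="top" else capture("side")["image"]
    b=cv2.resize(im[y0:y0+h,x0:x0+w],None,fx=k,fy=k,interpolation=cv2.INTER_CUBIC)
    for kd,x,y,z in (("square",.547,-.117,.061),("arch",.528,-.2205,.0475),("gable",.509,-.324,.039)):
        q=proj(cam,place(shape(kd),x,y,np.radians(-10.4),z)); n=len(q)//2
        for s in (q[:n],q[n:]): cv2.polylines(b,[np.round((s-[x0,y0]+.5)*k).astype(int)],True,(0,255,0),1)
    cv2.imwrite(f"pics/end2_{cam}.png",b)
```

```text
(no output)
```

View pics/end2_top.png

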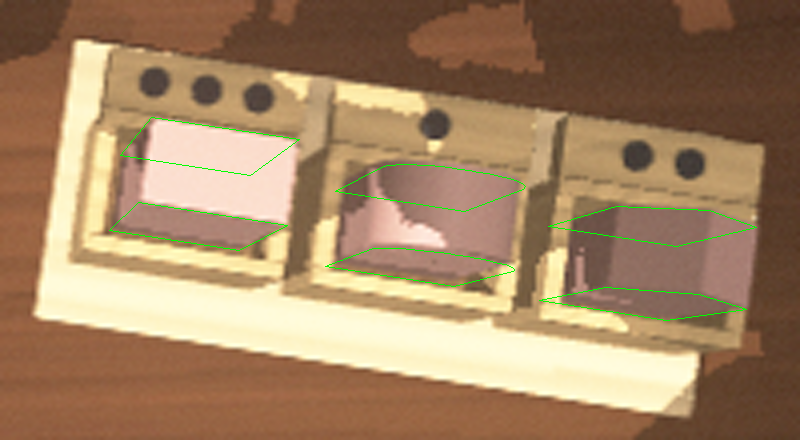

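View pics/end2_side.png

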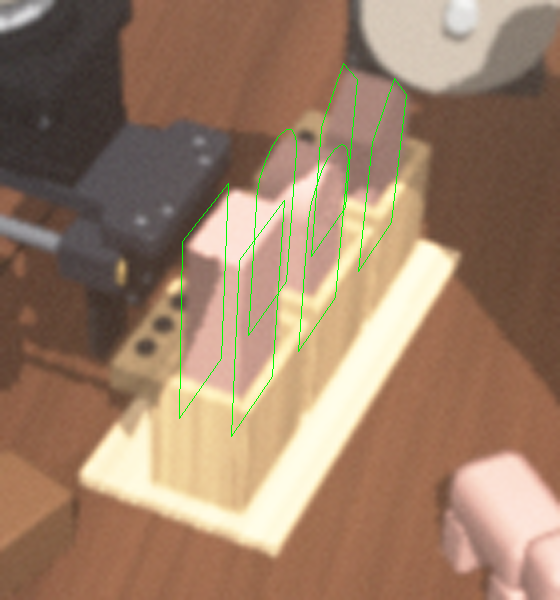

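```bash
python3 -c "
from rig import bot
print(bot.hand_in()); s=bot.read_state(); print(s['time_s'],s['force'])"
```

```text
the job is handed in; nothing more can be done
None
the job is handed in; nothing more can be done
```

All three blanks are in the rack and released, and I handed the job in shortly after the last clock reading of 50.1 s. No verdict was reported. I placed the arch in pocket one, the gable in pocket two and the square in pocket three, in that order, letting go of each before the next.

**Landing:** I lowered each blank about 1 mm per row until the wrist force showed the floor carrying its weight. The floors came out at about 56 mm (arch), 64 mm (gable) and 43 mm (square) below the rim. I measured no hard contact on the way.

**Last checks:**
- **Position:** The final top and side pictures show all three standing in their own pockets. They line up with the upright models in the pocket centres to within a few millimetres.
- **Clearance:** The gripper was open, about 0.3 m above the bench, and touching nothing.
- **Other things on the bench:** The elephant and mallet look unmoved. In the last top picture the arm hides all or part of the other bystanders and both purple look-alikes. I did not go near them, but I did not re-measure them.

**What disagreed:**
- **Tool tilt:** The tool drifted up to about 6° during loaded moves. I brought it back to roughly 2–4° before each insertion, and each blank settled upright once released.
- **Cameras:** The top and side cameras disagreed by 2–4 mm. I relied mostly on the top one.
- **Gable:** It shows the largest offset from its model, about 4 mm in the side view. That is well inside the 16 mm limit.

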